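# Set the mould carrier's slotted fence to the red mark and load the matching moulds

### The job

Change the mould carrier over for the next run: put the dark mould left in it into the blue return tray, slide the blue slotted fence until its white index line points at the red clip, and then turn both black wing knobs clockwise until tight. Then load into the gap every steel mould of the length that just fills it (only that length; they stand upright side by side, each squarely between fence and far wall, flat on the plate), and last press the green ready button. Leave the moulds of the other length and everything else on the bench alone.

Things in the scene. Friction and masses are not known exactly. Their poses are not given: they have to be found in the camera images.
- carrier: fixed aluminium plate, x -175..155, y -150..150 mm, top at z = 8 mm. Origin on the bench; x runs from fence to far wall, y left. Moulds stand on it, length along x, side by side in the gap between fence and far steel wall (inner face x = 145, top z = 38 mm). Rails (top z = 22) at y = +-115 mm bound the gap: room for three moulds
- fence (a joint): blue fence's position (m), 0 to 0.09 along carrier x, growing towards the far wall; at 0 its face is at carrier x = -20 mm. It starts at 0.002 to 0.020. Slides on two slots over fixed bolts with about 10 N, knobs tight or not, and stays where left. Wall 8 mm thick, 220 wide, top z = 38 mm; its foot reaches 135 mm back, top z = 14 mm
- fence_index (a point): the white index line on the fence's right-hand (-y) end, in the middle of the fence wall's thickness, i.e. 4 mm behind the fence's face
- fence_grip (a point): point in the black grip block that stands on the middle of the fence: 16 mm thick along carrier x, 50 mm wide along y, from carrier z = 38 to 80 mm; this point is its centre line at z = 68 mm
- knob_left (a joint): angle (rad) of the left black wing knob: starts at 0 to 0.25 (loose), grows clockwise from above, stops at 1.4; tight from 1.15. Stays where left; turns with 0.1 N m. On a bolt fixed in the carrier, upright axis at carrier x = -60, y = +60 mm. Wing 46 mm long, 12 thick, 28 to 58 mm above the bench; at 0 it lies along carrier y
- knob_right (a joint): the same for the right (-y) wing knob, its axis at carrier x = -60 mm, y = -60 mm
- red_clip: fixed red pointer clip on the plate's right edge (carrier y = -136 mm), the mark: the fence is right when its index line is level with it along carrier x. The gap is then 90 mm (for short moulds) or 125 mm (for long moulds). Origin: middle of the clip, on the plate; axes as the carrier's
- grey_clip: the same clip in grey, for the other mould size: not used today. It and the red clip stand at carrier x = 16 and 51 mm, which is which varies
- old_mould: dark-coated lidded mould of the last run, starts in the carrier's gap; 100 mm long, 56 mm wide, 45 mm high to the lid, 0.2 to 0.45 kg, with a black bar grip like the others': 44 mm long, 14 mm thick, top at 77 mm. Origin: centre of the underside; x along the length
- return_tray: fixed blue open tray to the left, 160 (x) x 120 (y) mm outside, 32 mm high, walls and floor 5 mm; origin under its centre, on the bench
- short_a: a steel bar mould 80 mm long, 56 wide, 45 high to the lid, 0.2 to 0.45 kg, with an orange bar grip on the lid: 44 mm long (along the mould), 14 thick, 32 tall, top at 77 mm. Short (80 mm) and long (115 mm) moulds otherwise look alike. Starts on the bench at the right or is absent. Origin: centre of the underside; x along the length, z up
- short_b: a steel bar mould 80 mm long, 56 wide, 45 high to the lid, 0.2 to 0.45 kg, with an orange bar grip on the lid: 44 mm long (along the mould), 14 thick, 32 tall, top at 77 mm. Short (80 mm) and long (115 mm) moulds otherwise look alike. Starts on the bench at the right or is absent. Origin: centre of the underside; x along the length, z up
- short_c: a steel bar mould 80 mm long, 56 wide, 45 high to the lid, 0.2 to 0.45 kg, with an orange bar grip on the lid: 44 mm long (along the mould), 14 thick, 32 tall, top at 77 mm. Short (80 mm) and long (115 mm) moulds otherwise look alike. Starts on the bench at the right or is absent. Origin: centre of the underside; x along the length, z up
- long_a: a steel bar mould 115 mm long, 56 wide, 45 high to the lid, 0.2 to 0.45 kg, with an orange bar grip on the lid: 44 mm long (along the mould), 14 thick, 32 tall, top at 77 mm. Short (80 mm) and long (115 mm) moulds otherwise look alike. Starts on the bench at the right or is absent. Origin: centre of the underside; x along the length, z up
- long_b: a steel bar mould 115 mm long, 56 wide, 45 high to the lid, 0.2 to 0.45 kg, with an orange bar grip on the lid: 44 mm long (along the mould), 14 thick, 32 tall, top at 77 mm. Short (80 mm) and long (115 mm) moulds otherwise look alike. Starts on the bench at the right or is absent. Origin: centre of the underside; x along the length, z up
- long_c: a steel bar mould 115 mm long, 56 wide, 45 high to the lid, 0.2 to 0.45 kg, with an orange bar grip on the lid: 44 mm long (along the mould), 14 thick, 32 tall, top at 77 mm. Short (80 mm) and long (115 mm) moulds otherwise look alike. Starts on the bench at the right or is absent. Origin: centre of the underside; x along the length, z up
- ready (a joint): travel (m) of the green ready button: 0 to 0.006 pressed downward, springs back; fully down takes 5 N, counts as pressed from 0.004
- ready_top (a point): middle of the top of the green button (radius 20 mm), on a round grey housing
- can: a tin can, bystander, 66 mm across, 90 mm tall; origin under its centre
- jar: a jar, bystander, 70 mm across, 100 mm tall; origin under its centre
- mug: a white mug, bystander, 76 mm across, 85 mm tall; origin under its centre
- bowl: a steel bowl, bystander, 110 mm across, 50 mm tall; origin under its centre
- spatula: a spatula lying on the bench, bystander

How it is judged:
By the outcome, as a careful person would: the job done as asked, in the order asked, and still so for the second after the job is handed in, with the robot touching nothing.
Of short_a, short_b, short_c only 2 to 3 are there at a start; the rules pass over those that are not, and their reading is None.
Of long_a, long_b, long_c only 2 to 3 are there at a start; the rules pass over those that are not, and their reading is None.
At some moment in a run one of short_a, short_b, short_c, long_a, long_b, long_c may be knocked a few centimetres aside while the robot is not near it.
Once in a run the grip may slacken for a moment while it holds something.
It also fails if it takes over 200 s, if anything falls off the work surface, if the arm or the gripper's body presses on something with over 40 N, if the wrist force passes 120 N, or if a joint passes its speed limit or range.

### The arm

A 6-joint arm with a two-finger parallel gripper is mounted at the origin on the work surface. World frame = base frame: x ahead of the robot, y to its left, z up, the work surface at z = 0. Lengths are in m, angles in rad, forces in N, time in s.
With the tool pointing down it reaches from about 0.35 to 0.925 m from the base axis. Payload 6.4 kg.
Tool frame: the origin (TCP) lies between the finger pads; the fingertips stand 19 mm ahead of it and the grasp point (between the pads) is the TCP; z points along the fingers, y is the line along which they close (so a half turn about z gives the same grasp; the last joint's range is limited). The gripper opens to 85 mm and grips with 20 to 120 N. Pads are 22 mm wide; open, the fingers measure 114 mm over their backs; the gripper's body (76 mm by 85 mm) begins 54 mm behind the grasp point. The pads swing forward as they close: fully open they stand 13 mm farther back than shut.
Start: joints at [1.073, 0.245, 1.558, -0, 1.339, -0.174], TCP at [0.207, 0.616, 0.25] pointing down, gripper open.
Joint ranges: [-3.13, 3.13], [-1.02, 2.26], [0.13, 2.54], [-0.95, 4.09], [0.21, 2.88], [-2.74, 2.74]. Speed limits (rad/s): [2.57, 2.57, 3.14, 3.14, 3.14, 3.14].

### API

Orientations are given as [roll, pitch, yaw] about the fixed x, y, z axes, in that order (R = Rz(yaw) Ry(pitch) Rx(roll)).
In Python, from plant import status, vision, workorder gives the robot as it stands.
- The arm moves only by the tool arm_command, never from a script. Its argument "series" is a list that holds one entry, the list of rows, each a list of 4 numbers: the shift along the tool's x, y, z in m, then the turn about the tool's z in rad. In form: [[[dx, dy, dz, twist], ...]]. A call has exactly 5 rows; each row is the pose to reach, as a shift and turn from the pose commanded when the call began, along the tool's axes at that moment; what a row does not reach only later rows make up. A row lasts 1/12 s, in which the tool goes at most 41.7 mm and 7.16 degrees, less where a joint would pass 70% of its speed; a pose out of reach is approached as far as the arm can. A call with a gripper value outside its range is refused whole. "hand" is the finger opening in m, from 0 to 0.0854, set as the call begins (left out, the last holds). The fingers move at their own pace and stop on an object; "squeeze" is the grip in N (left out, the last holds). Time passes only in rows, so rows that repeat a pose let the fingers close, or fill a call up. It gives the time, the measured TCP pose, the force, the opening and the grip force at its end, in the units of the state.
- status.state(): the state, without advancing time (a new reading comes with each control period).
- vision.camera(name): name is "side" or "top" or "wrist"; returns a dict with "img" (400x640x3 uint8, red, green, blue), "z_map" (400x640 float32, m along the optical axis (not along the pixel's ray), 0 where there is no reading), "fov_y" (degrees; the focal length in pixels is half the picture's height over the tangent of half this angle, whatever the lens; pixels are square), "cx", "cy" (the principal point, pixels), "origin" and "orientation" of the camera in the world; the wrist camera has in their place "tool_from_camera" (4x4, takes a point from camera to tool coordinates, whose origin is the TCP and whose axes are the flange's). Camera axes: x right, y up, looking along -z (the intrinsics and any distortion apply to the point x, -y, -z); pixel columns grow to the right and rows downward; lengths in m; the calibration is good to about 2 mm. A picture is of the moment at which its call begins: read the wrist's pose just before it.
- workorder.hand_in(): hands the job in; it is judged then, once.
The state is a dict: "time_s": time; "joints": joint angles; "joint_velocities": joint speeds; "joint_efforts": joint torques, N m; "position": TCP position; "tcp_rot": TCP orientation; "force": force on the tool from outside, world axes, zero at the start; "torque": the same for the moment, N m; "opening": opening from 0.0 (shut) to 1.0 (fully open); "grip_force": force on a finger pad.
Only numpy, scipy, OpenCV 4.12 (cv2) and the standard library are available. Lean on these libraries where they do the work, as an engineer would, in place of code of your own. Each camera call takes 0.05 s, during which the arm holds its last target. There are 200 camera calls.

## Working session

There is one attempt and no reset: what is moved stays moved. The work goes in short steps, Python scripts to look and compute and a tool call to move; the robot and the scene stay as the last step left them, time stands still between calls to the robot, and variables do not carry over. Pictures are saved under pics/ and viewed, at most 14 in all, crops included, and the job is handed in when it is done.

Besides the shell and the picture viewer there is one more tool, called by a JSON object that holds its "name" and its "arguments". arm_command: Moves the arm, as the interface text tells. Its arguments: {"type":"object","properties":{"series":{"type":"array","items":{"type":"array","items":{"type":"array","items":{"type":"number"}}}},"hand":{"type":"number"},"squeeze":{"type":"number"}},"required":["series"]}

```bash
mkdir -p pics; ls; cat > h.py <<'E'
import numpy as np, cv2
from scipy.spatial.transform import Rotation as R
from plant import status, vision, workorder
def cam(n):
    s=status.state(); c=vision.camera(n)
    f=200/np.tan(np.radians(c['fov_y'])/2)
    if n=='wrist':
        T=np.eye(4);T[:3,:3]=R.from_euler('xyz',s['tcp_rot']).as_matrix();T[:3,3]=s['position']
        T=T@np.array(c['tool_from_camera'])
    else:
        o=np.array(c['orientation']);T=np.eye(4);T[:3,3]=c['origin']
        T[:3,:3]=o if o.shape==(3,3) else R.from_euler('xyz',o).as_matrix()
    v,u=np.mgrid[:400,:640]; z=c['z_map']
    P=np.stack([(u-c['cx'])*z/f,-(v-c['cy'])*z/f,-z],-1)@T[:3,:3].T+T[:3,3]
    P[z==0]=np.nan
    return c['img'],P,c,T,f
def save(n,img): cv2.imwrite('pics/'+n+'.png',img[...,::-1])
E
python3 - <<'E'
from h import *
print(status.state())
for n in('top','side'):
    i,P,c,T,f=cam(n); save(n+'0',i); np.savez(''+n+'0',i=i,P=P)
    print({k:v for k,v in c.items() if k not in('img','z_map')})
E
```

```text
pics
{'time_s': 0.0, 'joints': array([ 1.07287960e+00,  2.45822454e-01,  1.55901204e+00, -2.03604777e-05,
        1.33871475e+00, -1.74100927e-01]), 'joint_velocities': array([-3.07850449e-06,  7.30820104e-04,  4.11389804e-05,  2.17381967e-04,
        1.21222997e-03, -8.12265112e-04]), 'joint_efforts': array([-1.96188113e-03, -4.29502487e+01, -3.26128042e+01, -1.44765072e-04,
        5.27877593e-03,  1.94998006e-05]), 'position': array([0.20656614, 0.61575044, 0.24917599]), 'tcp_rot': array([-3.13966221e+00, -3.19420650e-04,  2.81778125e+00]), 'force': array([-0.41154508, -0.05094012,  0.37515016]), 'torque': array([-0.00963014,  0.07031946,  0.01042391]), 'grip_force': 0.0, 'opening': 0.9967159550463517}
{'fov_y': 47.829480382857746, 'cx': 318.4475116085206, 'cy': 196.22218809608492, 'origin': array([ 0.2178801 , -0.06499609,  1.48486284]), 'orientation': array([ 0.23264491,  0.0020139 , -1.54066826])}
{'fov_y': 44.75438930698051, 'cx': 314.83373029487115, 'cy': 197.88201307430148, 'origin': array([-0.06514945, -0.99558586,  0.77969805]), 'orientation': array([ 1.00830393,  0.0034247 , -0.56950624])}
```

View pics/top0.png

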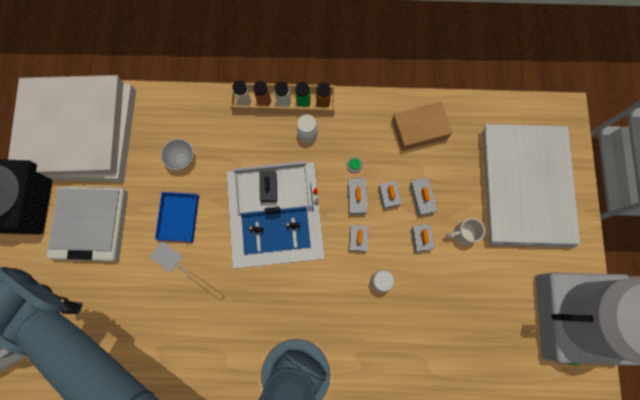

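View pics/side0.png

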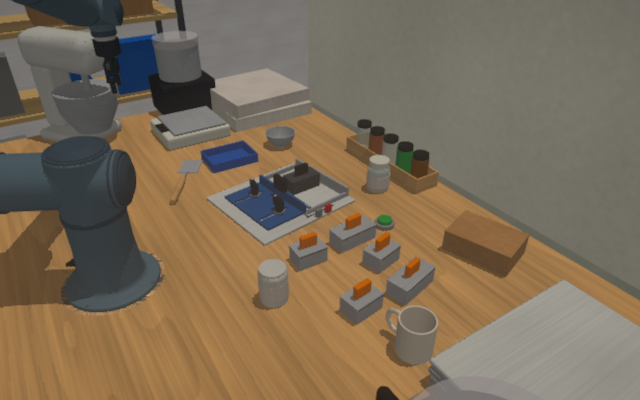

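The top view shows the carrier at (275,215), tray (178,217), red clip (315,190) ahead of the grey one, and the button at (355,164). There are five moulds, at (357,197), (390,194), (424,197), (359,238) and (424,237). The three small ones look short, and the red clip at the far position also means short moulds.

```bash
cat >> h.py <<'E'
def rect(Q):
    """min-area rect of xy points: centre, long, short, angle of long axis"""
    (c,(w,h),a)=cv2.minAreaRect((Q[:,:2]*1000).astype(np.float32))
    if w<h: w,h,a=h,w,a+90
    return np.round(c,1),round(w,1),round(h,1),round((a+90)%180-90,1)
def blobs(m,P,amin=15):
    n,l,st,_=cv2.connectedComponentsWithStats(m.astype(np.uint8))
    for k in range(1,n):
        if st[k,4]>=amin:
            q=P[l==k]; q=q[np.isfinite(q[:,0])]
            if len(q)>5: yield st[k,:2]+st[k,2:4]/2,st[k,4],q
def hsv(i): return cv2.cvtColor(i,cv2.COLOR_RGB2HSV).astype(int)
E
python3 - <<'E'
from h import *
d=np.load('top0.npz');i,P=d['i'],d['P'];H=hsv(i);h,s,v=H[...,0],H[...,1],H[...,2]
def show(n,m,a=15):
    for c,k,q in blobs(m,P,a): print(n,c,k,'med',np.round(np.median(q,0)*1000,1),*rect(q))
roi=np.zeros(h.shape,bool);roi[100:300,130:460]=1
z=P[...,2]
print('bench z',np.nanmedian(z[270:290,250:340]))
show('orange',roi&(h<15)&(s>200)&(v>150)&(z>.05),8)
show('steel',roi&(z>.035)&(z<.055)&(s<60)&(np.arange(640)>340),30)
show('green',roi&(h>45)&(h<85)&(s>120))
show('blue',roi&(h>100)&(h<125)&(s>120),60)
show('red',roi&((h<6)|(h>172))&(s>150)&(np.arange(640)<330)&(np.arange(640)>300),3)
pl=roi&(z>.003)&(np.arange(640)>222)&(np.arange(640)<330)&(np.arange(400)[:,None]>160)&(np.arange(400)[:,None]<270)
show('plate',pl,500)
pl=pl&(z>.025)
show('tall',pl,10)
E
```

```text
bench z 0.0003567724546069684
steel [358. 196.] 498 med [ 562.  -178.3   44.9] [ 565.7 -179.7] 113.9 55.8 3.0
steel [424.5 196.5] 505 med [ 565.9 -393.8   44.7] [ 571.5 -398.5] 115.8 58.2 14.3
steel [390.5 194. ] 322 med [ 570.4 -281.5   44.9] [ 574.8 -287.1] 80.7 56.3 13.0
steel [359.5 238. ] 346 med [ 422.4 -181.1   44.9] [ 425.9 -185.6] 81.0 56.1 -2.3
steel [423.5 238. ] 342 med [ 430.5 -385.6   44.1] [ 433.5 -392.3] 80.0 56.7 7.4
green [303.5 103. ] 75 med [885.9  10.6  51.3] [888.2  11.9] 42.7 14.7 -87.7
green [355. 164.] 87 med [ 681.  -169.1   21.5] [ 682.3 -170.4] 34.8 31.0 -0.5
blue [177.  217.5] 1748 med [482.8 418.3   7.4] [481.  413.3] 157.8 121.2 -2.0
blue [275.5 230.5] 2178 med [447.1  86.9  14.9] [446.2  87. ] 214.1 128.9 -82.2
red [315.5 191.5] 12 med [578.5 -39.8  31.2] [580.2 -39.7] 11.0 6.7 1.7
plate [274.5 215.5] 8868 med [496.   94.1  11.3] [504.4  97.3] 364.8 335.9 3.8
tall [269.5 167.5] 257 med [659.3 117.3  36.6] [659.4 117.1] 243.7 14.1 -81.4
tall [268. 187.] 553 med [584.5 114.6  53.3] [589.4 116.5] 100.4 56.5 3.3
tall [315.5 190.5] 13 med [581.9 -39.7  32.7] [582.7 -39.6] 14.3 6.7 1.6
tall [317. 201.] 16 med [547.3 -44.1  29.6] [547.7 -44.9] 17.6 8.8 15.6
tall [276.5 211. ] 293 med [504.3  89.3  40.9] [506.   84.9] 237.4 18.5 -81.5
tall [293.5 226. ] 79 med [458.4  27.8  56.6] [461.1  28. ] 43.5 22.5 -66.8
tall [256.5 230. ] 81 med [441.9 146.2  56.2] [445.3 145.9] 42.5 22.7 -76.2
```

```bash
cat >> h.py <<'E'
def plan(*wps,pos=None,yaw=None,v=.19):
    """waypoints (x,y,z,yawdeg) -> per call (dx,dy,dz,twist), chained from the current pose"""
    s=status.state()
    p=np.array(s['position'] if pos is None else pos,float); y=s['tcp_rot'][2] if yaw is None else np.radians(yaw)
    for w in wps:
        q=np.array(w[:3]);yt=np.radians(w[3]);dy=(yt-y+np.pi)%(2*np.pi)-np.pi
        n=int(max(1,np.ceil(np.linalg.norm(q-p)/v),np.ceil(abs(dy)/np.radians(34))))
        p0=p.copy()
        for k in range(1,n+1):
            d=p0+(q-p0)*k/n-p
            t=np.array([np.cos(y)*d[0]+np.sin(y)*d[1],np.sin(y)*d[0]-np.cos(y)*d[1],-d[2],-dy/n])
            t=np.round(t,4);print(t.tolist())
            y-=t[3];p=p+np.array([np.cos(y+t[3])*t[0]+np.sin(y+t[3])*t[1],np.sin(y+t[3])*t[0]-np.cos(y+t[3])*t[1],-t[2]])
        print('->',w)
E
python3 - <<'E'
from h import *
i,P,c,T,f=cam('wrist');print(np.round(c['tool_from_camera'],3),c['fov_y'])
plan((.50,.09,.38,188.4))
E
```

```text
[[-0.     0.96   0.28   0.07 ]
 [ 1.     0.    -0.    -0.   ]
 [-0.     0.28  -0.96  -0.123]
 [ 0.     0.     0.     1.   ]] 62.90426706598054
[-0.1114, -0.1013, -0.0326, -0.1176]
[-0.0987, -0.1136, -0.0327, -0.1176]
[-0.0847, -0.1245, -0.0326, -0.1176]
[-0.0695, -0.1335, -0.0327, -0.1176]
-> (0.5, 0.09, 0.38, 188.4)
```

{"name": "arm_command", "arguments": {"series": [[[-0.022, -0.02, -0.0065, -0.024], [-0.045, -0.041, -0.013, -0.047], [-0.067, -0.061, -0.02, -0.071], [-0.089, -0.081, -0.026, -0.094], [-0.1114, -0.1013, -0.0326, -0.1176]]], "hand": 0.05}}

```text
time_s: 0.57
position: [0.2804, 0.4834, 0.2827]
tcp_rot: [-3.141, -0.0, 2.937]
force: [0.2, 1.0, -0.7]
opening: 0.583
grip_force: 0.0
```

{"name": "arm_command", "arguments": {"series": [[[-0.02, -0.023, -0.0065, -0.024], [-0.039, -0.045, -0.013, -0.047], [-0.059, -0.068, -0.02, -0.071], [-0.079, -0.091, -0.026, -0.094], [-0.0987, -0.1136, -0.0327, -0.1176]]]}}

```text
time_s: 0.98
position: [0.3538, 0.3519, 0.3156]
tcp_rot: [-3.141, -0.0, 3.054]
force: [0.6, 1.2, 0.4]
opening: 0.587
grip_force: 0.0
```

{"name": "arm_command", "arguments": {"series": [[[-0.017, -0.025, -0.0065, -0.024], [-0.034, -0.05, -0.013, -0.047], [-0.051, -0.075, -0.02, -0.071], [-0.068, -0.1, -0.026, -0.094], [-0.0847, -0.1245, -0.0326, -0.1176]]]}}

```text
time_s: 1.4
position: [0.4272, 0.2204, 0.3482]
tcp_rot: [-3.142, -0.0, -3.111]
force: [-0.0, -0.4, -0.4]
opening: 0.582
grip_force: 0.0
```

{"name": "arm_command", "arguments": {"series": [[[-0.018, -0.035, -0.0085, -0.03], [-0.036, -0.07, -0.017, -0.06], [-0.053, -0.1, -0.025, -0.09], [-0.0695, -0.1335, -0.0327, -0.1176], [-0.0695, -0.1335, -0.0327, -0.1176]]]}}

```text
time_s: 1.82
position: [0.5027, 0.0856, 0.3821]
tcp_rot: [-3.139, 0.002, -3.001]
force: [-0.9, -0.3, -0.1]
opening: 0.588
grip_force: 0.0
```

{"name": "arm_command", "arguments": {"series": [[[0, 0, 0, 0], [0, 0, 0, 0], [0, 0, 0, 0], [0, 0, 0, 0], [0, 0, 0, 0]]]}}

```text
time_s: 2.23
position: [0.4997, 0.0914, 0.3807]
tcp_rot: [3.141, -0.0, -2.993]
force: [-0.4, -0.1, 0.1]
opening: 0.587
grip_force: 0.0
```

```bash
python3 - <<'E'
from h import *
i,P,c,T,f=cam('wrist');save('w1',i);np.savez('w1',i=i,P=P)
s=status.state();print(s['time_s'],s['position'],s['tcp_rot'],s['opening'],T)
E
```

```text
2.2833 [0.49981396 0.09131665 0.38075038] [ 3.14151664e+00 -1.65834591e-04 -2.99339413e+00] 0.5820095368836804 [[-1.47677853e-01 -9.49663771e-01 -2.76278796e-01  4.30124861e-01]
 [ 9.89035492e-01 -1.41738052e-01 -4.14622665e-02  8.07654639e-02]
 [ 2.15994026e-04 -2.79372594e-01  9.60182747e-01  5.04087102e-01]
 [ 0.00000000e+00  0.00000000e+00  0.00000000e+00  1.00000000e+00]]
```

View pics/w1.png

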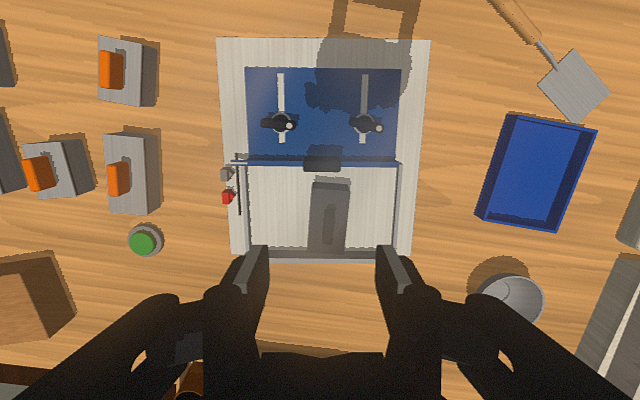

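The wrist view shows the carrier squarely: knobs at (282,123) and (367,123), fence at row 160 with its grip block at (322,163), red clip (228,196), grey clip (226,174), old mould (328,215), and tray at the right.

```bash
python3 - <<'E'
from h import *
d=np.load('w1.npz');i,P=d['i'],d['P'];H=hsv(i);h,s,v=H[...,0],H[...,1],H[...,2];z=P[...,2]
U,V=np.meshgrid(np.arange(640),np.arange(400))
def show(n,m,a=15):
    for c,k,q in blobs(m,P,a): print(n,c,k,'med',np.round(np.median(q,0)*1000,1),*rect(q))
car=(U>205)&(U<440)&(V>30)&(V<240)
pl=car&(z>.005)&(z<.012)
q=P[pl];
# plate edges: left/right columns
ys=[];
E=[]
for r in range(45,235,3):
    c=np.where(pl[r])[0]
    if len(c)>5:E.append((P[r,c[0],:2],P[r,c[-1],:2]))
E=np.array(E)*1000
for k in(0,1):
    l=cv2.fitLine(E[:,k].astype(np.float32),cv2.DIST_HUBER,0,.01,.01).ravel();print('edge',k,np.degrees(np.arctan2(l[1],l[0])),l)
top=[]
for u in range(225,425,3):
    r=np.where(pl[:,u])[0]
    top.append(P[r[0],u,:2])
l=cv2.fitLine((np.array(top)*1000).astype(np.float32),cv2.DIST_HUBER,0,.01,.01).ravel();print('rear',np.degrees(np.arctan2(l[1],l[0])),l)
show('tall',car&(z>.026),20)
show('foot',car&(h>100)&(h<125)&(s>120)&(z<.017)&(z>.012),100)
show('top38',car&(z>.035)&(z<.041),20)
show('red',car&((h<6)|(h>172))&(s>150),5)
show('block',car&(z>.074)&(z<.084),8)
show('knob',car&(z>.054)&(z<.062)&(V<150),8)
show('lid',car&(z>.049)&(z<.057)&(V>150),8)
show('tray',(U>440)&(h>100)&(h<125)&(s>120),200)
show('trayrim',(U>440)&(h>100)&(h<125)&(s>120)&(z>.028),20)
E
```

```text
edge 0 7.9151626 [ 9.9047303e-01  1.3770667e-01  4.8031235e+02 -6.2285240e+01]
edge 1 7.7796884 [9.9079591e-01 1.3536435e-01 4.8749045e+02 2.3889844e+02]
rear -82.17027 [ 1.3622953e-01 -9.9067730e-01  3.4106915e+02  7.0670586e+01]
tall [278.  123.5] 422 med [461.3  25.4  56.9] [462.7  25.3] 45.4 22.2 -81.7
tall [366.  124.5] 411 med [445.6 142.7  57. ] [446.4 143.3] 45.4 22.2 -81.3
tall [314. 164.] 1443 med [505.2  87.4  38.7] [507.   80.6] 240.8 16.4 -82.1
tall [224.  175.5] 96 med [549.7 -48.6  29.7] [549.5 -49. ] 18.1 10.6 7.1
tall [328.5 212. ] 2095 med [572.9 110.5  53. ] [581.5 112.5] 81.7 56.0 3.8
tall [225.5 198. ] 87 med [583.4 -43.8  29.7] [583.7 -44.1] 17.6 10.8 10.6
foot [303. 112.] 3280 med [457.2  52.9  13.8] [458.8  60.9] 146.4 105.7 -20.4
top38 [266.5 163.5] 416 med [520.1  11.7  37.9] [520.1  13.2] 103.6 8.4 -82.4
top38 [369.  164.5] 330 med [499.7 158.1  37.8] [499.9 159.5] 82.8 8.1 -82.7
red [229. 198.] 106 med [582.6 -41.5  29.3] [583.2 -40.9] 17.4 14.9 10.7
block [322.  165.5] 453 med [504.8  91.3  79.4] [505.   91.6] 49.0 15.6 -81.3
block [329.5 218. ] 44 med [570.5 109.7  82.4] [573.3 110.3] 15.6 9.5 -50.3
block [332.  225.5] 10 med [581.6 118.6  83.4] [583.3 118.5] 7.8 4.3 29.4
block [323.5 232. ] 21 med [595.4 107.2  82.5] [596.5 107.4] 20.4 2.8 8.5
block [331.5 236.5] 9 med [599.9 119.9  83.4] [600.1 119.1] 6.6 2.8 9.3
knob [367. 125.] 304 med [446.1 143.3  57.5] [446.2 143.5] 45.3 11.7 84.9
knob [277.5 124. ] 308 med [462.2  24.9  57.4] [462.5  25. ] 45.6 11.9 -86.7
lid [313.  157.5] 8 med [499.3  78.3  55.7] [499.4  78.3] 9.6 0.3 -82.8
lid [328.5 157.5] 21 med [496.4  99.4  54.5] [496.4  99.5] 27.8 0.6 -82.8
lid [329. 214.] 1629 med [572.3 108.5  52.8] [580.9 112.5] 79.5 56.0 3.8
tray [540.5 174. ] 7503 med [477.8 422.7   5.2] [483.  410.6] 159.2 121.7 -1.8
trayrim [540.5 174. ] 1129 med [471.4 415.3  31.6] [483.  410.6] 159.2 121.7 -1.8
```

```bash
python3 - <<'E'
from h import *
plan((.591,.113,.13,183.8),(.591,.113,.075,183.8))
E
```

```text
[-0.0467, 0.004, 0.1254, 0.0409]
[-0.0465, 0.0059, 0.1254, 0.0409]
-> (0.591, 0.113, 0.13, 183.8)
[0.0, -0.0, 0.055, 0.0001]
-> (0.591, 0.113, 0.075, 183.8)
```

{"name": "arm_command", "arguments": {"series": [[[-0.009, 0.001, 0.025, 0.008], [-0.019, 0.002, 0.05, 0.016], [-0.028, 0.003, 0.075, 0.024], [-0.037, 0.004, 0.1, 0.032], [-0.0467, 0.004, 0.1254, 0.041]]]}}

```text
time_s: 2.7
position: [0.5459, 0.102, 0.2545]
tcp_rot: [-3.142, 0.0, -3.035]
force: [-0.0, 0.1, -0.1]
opening: 0.586
grip_force: 0.0
```

{"name": "arm_command", "arguments": {"series": [[[-0.0116, 0.0015, 0.031, 0.01], [-0.023, 0.003, 0.062, 0.02], [-0.035, 0.0045, 0.094, 0.03], [-0.0465, 0.006, 0.1254, 0.041], [-0.0465, 0.006, 0.1254, 0.041]]]}}

```text
time_s: 3.12
position: [0.5879, 0.1127, 0.1224]
tcp_rot: [3.141, -0.013, -3.076]
force: [-1.0, -0.9, -0.9]
opening: 0.582
grip_force: 0.0
```

{"name": "arm_command", "arguments": {"series": [[[0, 0, 0, 0], [0, 0, 0.02, 0], [0, 0, 0.04, 0], [0, 0, 0.055, 0], [0, 0, 0.055, 0]]]}}

```text
time_s: 3.53
position: [0.5904, 0.1122, 0.075]
tcp_rot: [3.142, -0.002, -3.076]
force: [-0.7, -0.1, -0.3]
opening: 0.586
grip_force: 0.0
```

{"name": "arm_command", "arguments": {"series": [[[0, 0, 0, 0], [0, 0, 0, 0], [0, 0, 0, 0], [0, 0, 0, 0], [0, 0, 0, 0]]], "hand": 0, "squeeze": 60}}

```text
time_s: 3.95
position: [0.5929, 0.1124, 0.0776]
tcp_rot: [3.141, 0.004, -3.077]
force: [-1.1, 1.7, 7.5]
opening: 0.15
grip_force: 64.1
```

{"name": "arm_command", "arguments": {"series": [[[0, 0, -0.01, 0], [0, 0, -0.03, 0], [0, 0, -0.06, 0], [0, 0, -0.085, 0], [0, 0, -0.085, 0]]]}}

```text
time_s: 4.37
position: [0.5948, 0.112, 0.1666]
tcp_rot: [-3.141, 0.011, -3.077]
force: [1.7, 0.4, -2.3]
opening: 0.153
grip_force: 62.7
```

```bash
python3 - <<'E'
from h import *
s=status.state();print(s['position'],s['force'],s['opening'],s['grip_force'])
plan((.483,.411,.16,178.2),(.483,.411,.076,178.2),pos=(.591,.113,.16),yaw=183.8,v=.16)
E
```

```text
[0.59476058 0.11204179 0.16660898] [ 1.71644372  0.37049679 -2.31378143] 0.15314122035840552 62.742769718170166
[0.044, 0.1523, -0.0, 0.0489]
[0.0514, 0.1499, -0.0, 0.0489]
-> (0.483, 0.411, 0.16, 178.2)
[-0.0, -0.0, 0.084, -0.0001]
-> (0.483, 0.411, 0.076, 178.2)
```

{"name": "arm_command", "arguments": {"series": [[[0.006, 0.02, 0, 0.008], [0.015, 0.052, 0, 0.018], [0.025, 0.086, 0, 0.028], [0.035, 0.12, 0, 0.038], [0.044, 0.1523, 0, 0.049]]]}}

```text
time_s: 4.78
position: [0.536, 0.2622, 0.1587]
tcp_rot: [-3.141, -0.002, -3.127]
force: [0.3, -0.5, -3.2]
opening: 0.151
grip_force: 62.5
```

{"name": "arm_command", "arguments": {"series": [[[0.012, 0.035, 0, 0.012], [0.024, 0.07, 0, 0.025], [0.036, 0.105, 0, 0.037], [0.046, 0.135, 0, 0.045], [0.0514, 0.15, 0, 0.049]]]}}

```text
time_s: 5.2
position: [0.4815, 0.413, 0.1586]
tcp_rot: [-3.141, -0.002, 3.111]
force: [-0.6, -0.7, -2.6]
opening: 0.144
grip_force: 62.6
```

{"name": "arm_command", "arguments": {"series": [[[0, 0, 0, 0], [0, 0, 0, 0], [0, 0, 0.02, 0], [0, 0, 0.045, 0], [0, 0, 0.065, 0]]]}}

```text
time_s: 5.62
position: [0.4842, 0.4086, 0.0934]
tcp_rot: [-3.14, -0.001, 3.107]
force: [-1.6, 0.2, -2.9]
opening: 0.153
grip_force: 62.6
```

{"name": "arm_command", "arguments": {"series": [[[0, 0, 0.005, 0], [0, 0, 0.01, 0], [0, 0, 0.015, 0], [0, 0, 0.018, 0], [0, 0, 0.019, 0]]]}}

```text
time_s: 6.03
position: [0.4846, 0.4104, 0.0767]
tcp_rot: [3.141, 0.001, 3.108]
force: [-1.1, 0.4, -2.1]
opening: 0.152
grip_force: 62.5
```

{"name": "arm_command", "arguments": {"series": [[[0, 0, 0.001, 0], [0, 0, 0.002, 0], [0, 0, 0.003, 0], [0, 0, 0.004, 0], [0, 0, 0.004, 0]]]}}

```text
time_s: 6.45
position: [0.4846, 0.4112, 0.0744]
tcp_rot: [3.141, 0.001, 3.108]
force: [-4.7, -0.9, 7.2]
opening: 0.155
grip_force: 38.1
```

{"name": "arm_command", "arguments": {"series": [[[0, 0, 0, 0], [0, 0, 0, 0], [0, 0, 0, 0], [0, 0, 0, 0], [0, 0, 0, 0]]], "hand": 0.04}}

```text
time_s: 6.87
position: [0.4841, 0.4104, 0.072]
tcp_rot: [-3.142, 0.0, 3.108]
force: [0.7, -0.2, -0.2]
opening: 0.468
grip_force: 0.0
```

{"name": "arm_command", "arguments": {"series": [[[0, 0, -0.02, 0], [0, 0, -0.05, 0], [0, 0, -0.08, 0], [0, 0, -0.12, 0], [0, 0, -0.12, 0]]]}}

```text
time_s: 7.28
position: [0.4879, 0.4128, 0.2015]
tcp_rot: [3.134, 0.013, 3.108]
force: [0.9, 0.3, 2.1]
opening: 0.47
grip_force: 0.0
```

```bash
python3 - <<'E'
from h import *
s=status.state();print(s['position'],s['force'],s['opening'],s['tcp_rot'])
# block centre (505,91.6); yaw 97.85
plan((.505,.0916,.192,97.85),(.505,.0916,.068,97.85),pos=(.483,.411,.192),yaw=178.2,v=.17)
E
```

```text
[0.48785712 0.41276433 0.20149944] [0.92911791 0.26119862 2.13321432] 0.46956834996157465 [3.13357479 0.01273906 3.10834429]
[-0.0107, -0.1062, -0.0, 0.4675]
[-0.0574, -0.09, -0.0, 0.4675]
[-0.0917, -0.0545, -0.0, 0.4675]
-> (0.505, 0.0916, 0.192, 97.85)
[-0.0, 0.0, 0.124, -0.0001]
-> (0.505, 0.0916, 0.068, 97.85)
```

{"name": "arm_command", "arguments": {"series": [[[-0.002, -0.02, 0, 0.09], [-0.004, -0.042, 0, 0.185], [-0.006, -0.064, 0, 0.28], [-0.008, -0.085, 0, 0.375], [-0.0107, -0.1062, 0, 0.4675]]]}}

```text
time_s: 7.7
position: [0.491, 0.3029, 0.1919]
tcp_rot: [3.142, 0.0, 2.636]
force: [1.6, -0.3, -0.1]
opening: 0.47
grip_force: 0.0
```

{"name": "arm_command", "arguments": {"series": [[[-0.011, -0.018, 0, 0.093], [-0.023, -0.036, 0, 0.187], [-0.034, -0.054, 0, 0.28], [-0.046, -0.072, 0, 0.374], [-0.0574, -0.09, 0, 0.4675]]]}}

```text
time_s: 8.12
position: [0.4983, 0.1963, 0.192]
tcp_rot: [3.141, 0.0, 2.169]
force: [0.4, -0.5, 0.2]
opening: 0.471
grip_force: 0.0
```

{"name": "arm_command", "arguments": {"series": [[[-0.018, -0.011, 0, 0.093], [-0.036, -0.022, 0, 0.187], [-0.055, -0.033, 0, 0.28], [-0.075, -0.044, 0, 0.374], [-0.0917, -0.0545, 0, 0.4675]]]}}

```text
time_s: 8.53
position: [0.5055, 0.0896, 0.1921]
tcp_rot: [3.141, 0.0, 1.701]
force: [0.1, 0.9, 0.4]
opening: 0.469
grip_force: 0.0
```

{"name": "arm_command", "arguments": {"series": [[[0, 0, 0, 0], [0, 0, 0.02, 0], [0, 0, 0.045, 0], [0, 0, 0.06, 0], [0, 0, 0.06, 0]]]}}

```text
time_s: 8.95
position: [0.5027, 0.0915, 0.1284]
tcp_rot: [-3.135, -0.001, 1.707]
force: [-1.1, -0.1, -1.5]
opening: 0.465
grip_force: 0.0
```

```bash
python3 - <<'E'
from h import *
i,P,c,T,f=cam('wrist');save('w2',i)
s=status.state();print(s['position'],s['tcp_rot'],s['opening'])
z=P[...,2]
for c,k,q in blobs((z>.074)&(z<.084),P,100): print(c,k,rect(q))
i,P,c,T,f=cam('top');z=P[...,2];U=np.arange(640)
for c,k,q in blobs((z>.035)&(z<.055)&(hsv(i)[...,1]<60)&(U>340)&(U<450),P,150): print(c,k,rect(q))
q=P[205:230,160:200];print('old',rect(q[(q[...,2]>.045)&(q[...,2]<.056)]))
plan((.505,.0916,.066,97.85))
E
```

```text
[0.50394974 0.09149644 0.13041254] [-3.13774708e+00 -9.12720449e-04  1.70708555e+00] 0.46530943050553664
[326.5 232.5] 2269 (array([505.3,  92.2]), 49.8, 16.0, -81.6)
[358.  196.5] 505 (array([ 565.5, -179.7]), 114.7, 56.2, 3.3)
[424.5 196.5] 506 (array([ 571.3, -398.3]), 115.1, 58.4, 12.9)
[390.5 194.5] 321 (array([ 575.6, -287.7]), 81.2, 56.5, 12.2)
[359.5 238. ] 351 (array([ 426.2, -185.5]), 80.2, 55.5, -2.7)
[423.5 238. ] 348 (array([ 433.3, -392.3]), 79.7, 57.9, 8.1)
old (array([474.9, 414.6]), 83.6, 59.2, -2.2)
[0.0002, -0.0001, 0.066, -0.0009]
-> (0.505, 0.0916, 0.066, 97.85)
```

{"name": "arm_command", "arguments": {"series": [[[0, 0, 0.015, 0], [0, 0, 0.035, 0], [0, 0, 0.055, 0], [0, 0, 0.065, 0], [0, 0, 0.065, 0]]]}}

```text
time_s: 9.47
position: [0.5045, 0.0912, 0.066]
tcp_rot: [-3.139, -0.0, 1.706]
force: [-0.6, 0.7, -0.0]
opening: 0.464
grip_force: 0.0
```

{"name": "arm_command", "arguments": {"series": [[[0, 0, 0, 0], [0, 0, 0, 0], [0, 0, 0, 0], [0, 0, 0, 0], [0, 0, 0, 0]]], "hand": 0, "squeeze": 40}}

```text
time_s: 9.88
position: [0.506, 0.091, 0.0688]
tcp_rot: [3.14, 0.0, 1.706]
force: [-3.5, 0.0, 7.1]
opening: 0.179
grip_force: 41.5
```

{"name": "arm_command", "arguments": {"series": [[[0, 0.007, 0, 0], [0, 0.017, 0, 0], [0, 0.028, 0, 0], [0, 0.038, 0, 0], [0, 0.045, 0, 0]]]}}

```text
time_s: 10.3
position: [0.5498, 0.097, 0.0688]
tcp_rot: [-3.139, 0.0, 1.706]
force: [-11.8, -1.2, 12.3]
opening: 0.179
grip_force: 42.3
```

{"name": "arm_command", "arguments": {"series": [[[0, 0.003, 0, 0], [0, 0.006, 0, 0], [0, 0.009, 0, 0], [0, 0.01, 0, 0], [0, 0.01, 0, 0]]]}}

```text
time_s: 10.72
position: [0.5597, 0.0984, 0.0688]
tcp_rot: [-3.14, 0.0, 1.706]
force: [-8.1, -1.6, 9.9]
opening: 0.181
grip_force: 41.9
```

```bash
cat >> h.py <<'E'
O=np.array([513.9,92.4]);CA=np.radians(7.85);C=np.array([[np.cos(CA),np.sin(CA)],[-np.sin(CA),np.cos(CA)]])
def tocar(P): return np.concatenate([(P[...,:2]*1000-O)@C.T,P[...,2:]*1000],-1)
def tow(x,y): return (C.T@np.array([x,y])+O)/1000
E
python3 - <<'E'
from h import *
for n in('wrist','top'):
    i,P,c,T,f=cam(n);save(n+'f',i);K=tocar(P);H=hsv(i)
    z=K[...,2]
    w=(z>35)&(z<40.5)&(abs(K[...,1])<106)&(K[...,0]<100)&(abs(K[...,1])>28)
    for g in(-1,1):
        q=K[w&(np.sign(K[...,1])==g)];print(n,'wall',g,len(q),np.median(q,0) if len(q) else 0,np.percentile(q[:,0],[5,95]) if len(q) else 0)
    for a,lo,hi in(('grey',0,33),('red',36,70)):
        q=K[(z>26)&(z<34)&(abs(K[...,1]+136)<12)&(K[...,0]>lo)&(K[...,0]<hi)];print(a,len(q),np.median(q,0),np.percentile(q[:,0],[3,97]))
s=status.state();print(s['position'],s['force'],s['opening'],s['time_s'])
E
```

```text
wrist wall -1 427 [-52.69239669 -45.91484455  37.73345667] [-61.32942287  53.44361701]
wrist wall 1 3832 [49.55496373 68.10044899 37.80244317] [-56.46253415  53.94881084]
  return _methods._mean(a, axis=axis, dtype=dtype,
  ret = um.true_divide(
Traceback (most recent call last):
IndexError: index -1 is out of bounds for axis 0 with size 0
```

{"name": "arm_command", "arguments": {"series": [[[0, 0, 0, 0], [0, 0, 0, 0], [0, 0, 0, 0], [0, 0, 0, 0], [0, 0, 0, 0]]], "hand": 0.04}}

```text
time_s: 11.18
position: [0.56, 0.0983, 0.0672]
tcp_rot: [3.141, 0.0, 1.706]
force: [-0.4, -0.7, -0.2]
opening: 0.464
grip_force: 0.0
```

{"name": "arm_command", "arguments": {"series": [[[0, 0, -0.02, 0], [0.02, 0, -0.06, 0], [0.05, 0, -0.1, 0], [0.08, 0, -0.14, 0], [0.1, 0, -0.17, 0]]]}}

```text
time_s: 11.6
position: [0.547, 0.1904, 0.2271]
tcp_rot: [-3.142, -0.0, 1.705]
force: [1.8, -0.6, -0.4]
opening: 0.47
grip_force: 0.0
```

{"name": "arm_command", "arguments": {"series": [[[0, 0, 0, 0], [0, 0, 0, 0], [0, 0, 0, 0], [0, 0, 0, 0], [0, 0, 0, 0]]]}}

```text
time_s: 12.02
position: [0.5467, 0.1886, 0.2235]
tcp_rot: [-3.138, 0.0, 1.705]
force: [-0.3, -0.2, 0.8]
opening: 0.468
grip_force: 0.0
```

```bash
cat > fm.py <<'E'
from h import *
for n in('wrist','top'):
    i,P,c,T,f=cam(n);save(n+'g',i);K=tocar(P);z=K[...,2]
    w=(z>36)&(z<40)&(abs(K[...,1])<106)&(K[...,0]<80)&(K[...,0]>30)&(abs(K[...,1])>28)
    def st(t,m):
        q=K[m]
        if len(q)>3: print(n,t,len(q),np.round(np.median(q,0),1),np.round(np.percentile(q[:,0],[5,95]),1))
    for g in(-1,1): st('wall%d'%g,w&(np.sign(K[...,1])==g))
    st('farwall',(z>36)&(z<40)&(abs(K[...,1])<106)&(K[...,0]>138))
    for a,lo,hi in(('grey',0,33),('red',36,70)): st(a,(z>26)&(z<34)&(abs(K[...,1]+136)<12)&(K[...,0]>lo)&(K[...,0]<hi))
    st('block',(z>76)&(z<84)&(abs(K[...,1])<30)&(K[...,0]>20)&(K[...,0]<70))
    for c,k,q in blobs((z>54)&(z<62)&(abs(K[...,0]+60)<30)&(abs(abs(K[...,1])-60)<30),K,20): print('knob',k,rect(q/1000*1000/1000))
s=status.state();print(s['position'],s['force'],s['opening'],s['time_s'])
E
python3 fm.py
```

```text
wrist wall-1 297 [ 50.7 -77.8  37.7] [47.4 54.1]
wrist wall1 601 [49.6 68.1 37.8] [46.6 53.6]
wrist farwall 1731 [151.4  17.3  37.8] [144.8 373.2]
wrist block 810 [46.5  2.6 79.5] [39.3 53.8]
knob 580 (array([-60.1,  61.2]), 45.1, 12.3, 77.4)
top wall-1 30 [ 49.5 -65.3  37.5] [46.3 54.3]
top wall1 24 [49.8 60.3 38.6] [46.5 53.7]
top farwall 130 [151.8 -13.7  37.8] [144.3 426.8]
top grey 16 [  13.2 -141.4   30. ] [ 5.7 23. ]
top red 16 [  49.6 -140.    29.2] [41.2 57.9]
top block 62 [46.1  4.7 79.8] [37.8 52.5]
knob 44 (array([-61.8, -56.1]), 42.1, 10.7, 83.6)
knob 44 (array([-61.2,  63. ]), 43.3, 12.3, 76.7)
[0.54697322 0.18879993 0.22404427] [0.21270118 0.70113221 1.13736219] 0.4709274884675164 12.1167
```

View pics/wristg.png

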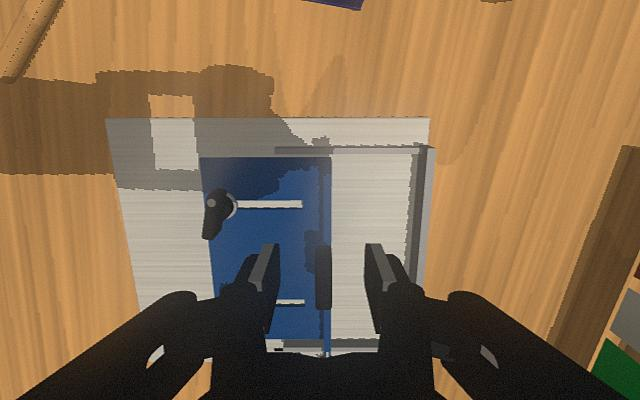

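```bash
python3 - <<'E'
from h import *
plan((.4462,.1435,.13,84.9),(.4462,.1435,.054,84.9))
print();plan((.4462,.1435,.12,93.3),(.4625,.025,.12,93.3),(.4625,.025,.054,93.3),pos=(.4462,.1435,.12),yaw=84.9-np.degrees(1.11))
E
```

```text
[-0.0314, -0.1059, 0.094, 0.2229]
-> (0.4462, 0.1435, 0.13, 84.9)
[-0.0, -0.0, 0.076, 0.0]
-> (0.4462, 0.1435, 0.054, 84.9)

[0.0, 0.0, -0.0, -0.4189]
[0.0, 0.0, -0.0, -0.4189]
[0.0, 0.0, -0.0, -0.4189]
-> (0.4462, 0.1435, 0.12, 93.3)
[-0.1192, 0.0094, -0.0, 0.0001]
-> (0.4625, 0.025, 0.12, 93.3)
[-0.0, 0.0, 0.066, -0.0]
-> (0.4625, 0.025, 0.054, 93.3)
```

{"name": "arm_command", "arguments": {"series": [[[-0.007, -0.023, 0.02, 0.05], [-0.014, -0.048, 0.043, 0.1], [-0.022, -0.074, 0.066, 0.155], [-0.028, -0.095, 0.085, 0.2], [-0.0314, -0.1059, 0.094, 0.223]]]}}

```text
time_s: 12.53
position: [0.4424, 0.1431, 0.1277]
tcp_rot: [-3.134, 0.001, 1.48]
force: [-0.1, 0.9, 0.1]
opening: 0.469
grip_force: 0.0
```

{"name": "arm_command", "arguments": {"series": [[[0, 0, 0, 0], [0, 0, 0.02, 0], [0, 0, 0.045, 0], [0, 0, 0.068, 0], [0, 0, 0.076, 0]]]}}

```text
time_s: 12.95
position: [0.446, 0.144, 0.0534]
tcp_rot: [-3.138, 0.0, 1.483]
force: [-0.7, -0.3, -0.5]
opening: 0.474
grip_force: 0.0
```

{"name": "arm_command", "arguments": {"series": [[[0, 0, 0, 0], [0, 0, 0, 0], [0, 0, 0, 0], [0, 0, 0, 0], [0, 0, 0, 0]]], "hand": 0, "squeeze": 30}}

```text
time_s: 13.37
position: [0.4457, 0.1444, 0.0564]
tcp_rot: [-3.138, 0.0, 1.483]
force: [-6.3, 0.8, 2.1]
opening: 0.132
grip_force: 31.8
```

{"name": "arm_command", "arguments": {"series": [[[0, 0, 0, 0.06], [0, 0, 0, 0.13], [0, 0, 0, 0.21], [0, 0, 0, 0.29], [0, 0, 0, 0.37]]]}}

```text
time_s: 13.78
position: [0.4458, 0.1443, 0.0564]
tcp_rot: [-3.139, 0.001, 1.11]
force: [-6.0, -0.1, 0.7]
opening: 0.135
grip_force: 31.8
```

{"name": "arm_command", "arguments": {"series": [[[0, 0, 0, 0.08], [0, 0, 0, 0.15], [0, 0, 0, 0.23], [0, 0, 0, 0.3], [0, 0, 0, 0.37]]]}}

```text
time_s: 14.2
position: [0.4458, 0.1443, 0.0564]
tcp_rot: [-3.14, 0.002, 0.74]
force: [-6.4, 0.6, 1.2]
opening: 0.131
grip_force: 31.8
```

{"name": "arm_command", "arguments": {"series": [[[0, 0, 0, 0.08], [0, 0, 0, 0.16], [0, 0, 0, 0.24], [0, 0, 0, 0.32], [0, 0, 0, 0.37]]]}}

```text
time_s: 14.62
position: [0.4458, 0.1442, 0.0564]
tcp_rot: [-3.141, 0.003, 0.37]
force: [-6.2, -1.1, 1.7]
opening: 0.13
grip_force: 31.8
```

Release, rise, turn back and go to the right knob.

{"name": "arm_command", "arguments": {"series": [[[0, 0, 0, 0], [0, 0, 0, 0], [0, 0, 0, 0], [0, 0, 0, 0], [0, 0, 0, 0]]], "hand": 0.04}}

```text
time_s: 15.03
position: [0.4474, 0.1441, 0.0562]
tcp_rot: [3.141, -0.001, 0.373]
force: [0.2, -0.4, -0.8]
opening: 0.465
grip_force: 0.0
```

{"name": "arm_command", "arguments": {"series": [[[0, 0, -0.02, 0], [0, 0, -0.045, 0], [0, 0, -0.066, -0.1], [0, 0, -0.066, -0.2], [0, 0, -0.066, -0.3]]]}}

```text
time_s: 15.45
position: [0.4482, 0.1443, 0.1236]
tcp_rot: [3.139, -0.004, 0.678]
force: [-0.2, -0.7, 0.2]
opening: 0.47
grip_force: 0.0
```

{"name": "arm_command", "arguments": {"series": [[[0, 0, 0, -0.1], [0, 0, 0, -0.2], [0, 0, 0, -0.31], [0, 0, 0, -0.42], [0, 0, 0, -0.52]]]}}

```text
time_s: 15.87
position: [0.4469, 0.1441, 0.1217]
tcp_rot: [3.141, -0.0, 1.198]
force: [0.3, -0.4, 0.5]
opening: 0.47
grip_force: 0.0
```

{"name": "arm_command", "arguments": {"series": [[[0, 0, 0, -0.1], [0, 0, 0, -0.2], [0, 0, 0, -0.31], [0, 0, 0, -0.4167], [0, 0, 0, -0.4167]]]}}

```text
time_s: 16.28
position: [0.4469, 0.1441, 0.1217]
tcp_rot: [3.141, -0.0, 1.611]
force: [0.4, 0.1, 0.6]
opening: 0.468
grip_force: 0.0
```

```bash
python3 - <<'E'
from h import *
s=status.state();print(s['position'],s['tcp_rot'])
i,P,c,T,f=cam('top');K=tocar(P);z=K[...,2]
i,P,c,T,f=cam('wrist');save('w4',i);K=tocar(P);z=K[...,2]
for c,k,q in blobs((z>54)&(z<62)&(abs(K[...,0]+60)<30)&(abs(abs(K[...,1])-60)<30),K,20): print('knob',k,rect(q/1000))
plan((.4625,.025,.12,93.3),(.4625,.025,.054,93.3))
E
```

```text
[0.44689688 0.14413278 0.12171107] [ 3.14122078e+00 -5.88809647e-06  1.61130452e+00]
knob 1346 (array([-60.5,  60.7]), 45.8, 12.3, 13.2)
knob 22 (array([-61.2, -36.5]), 6.6, 1.9, 10.9)
[-0.1196, 0.0114, 0.0017, -0.0216]
-> (0.4625, 0.025, 0.12, 93.3)
[-0.0, -0.0, 0.066, 0.0]
-> (0.4625, 0.025, 0.054, 93.3)
```

{"name": "arm_command", "arguments": {"series": [[[-0.02, 0.002, 0, -0.005], [-0.05, 0.005, 0, -0.01], [-0.085, 0.008, 0, -0.02], [-0.11, 0.01, 0, -0.022], [-0.1196, 0.0114, 0.0017, -0.022]]]}}

```text
time_s: 16.8
position: [0.4635, 0.0225, 0.1205]
tcp_rot: [3.14, 0.001, 1.627]
force: [0.3, -0.5, -0.0]
opening: 0.473
grip_force: 0.0
```

{"name": "arm_command", "arguments": {"series": [[[0, 0, 0, 0], [0, 0, 0.02, 0], [0, 0, 0.045, 0], [0, 0, 0.06, 0], [0, 0, 0.066, 0]]]}}

```text
time_s: 17.22
position: [0.4606, 0.0266, 0.0514]
tcp_rot: [-3.137, -0.002, 1.631]
force: [-0.9, 0.5, -0.9]
opening: 0.471
grip_force: 0.0
```

{"name": "arm_command", "arguments": {"series": [[[0, 0, 0, 0], [0, 0, 0, 0], [0, 0, 0, 0], [0, 0, 0, 0], [0, 0, 0, 0]]], "hand": 0}}

```text
time_s: 17.63
position: [0.4621, 0.0256, 0.0545]
tcp_rot: [-3.14, -0.001, 1.631]
force: [-5.8, 0.5, 2.2]
opening: 0.135
grip_force: 32.8
```

{"name": "arm_command", "arguments": {"series": [[[0, 0, 0, 0.07], [0, 0, 0, 0.15], [0, 0, 0, 0.24], [0, 0, 0, 0.33], [0, 0, 0, 0.42]]]}}

```text
time_s: 18.05
position: [0.4621, 0.0255, 0.0545]
tcp_rot: [-3.14, 0.0, 1.208]
force: [-4.0, 1.9, 1.7]
opening: 0.139
grip_force: 32.7
```

{"name": "arm_command", "arguments": {"series": [[[0, 0, 0, 0.09], [0, 0, 0, 0.18], [0, 0, 0, 0.27], [0, 0, 0, 0.35], [0, 0, 0, 0.43]]]}}

```text
time_s: 18.47
position: [0.4622, 0.0254, 0.0545]
tcp_rot: [-3.141, 0.001, 0.778]
force: [-4.3, -0.1, 1.4]
opening: 0.128
grip_force: 32.6
```

{"name": "arm_command", "arguments": {"series": [[[0, 0, 0, 0.08], [0, 0, 0, 0.17], [0, 0, 0, 0.26], [0, 0, 0, 0.34], [0, 0, 0, 0.39]]]}}

```text
time_s: 18.88
position: [0.4622, 0.0254, 0.0545]
tcp_rot: [-3.141, 0.001, 0.389]
force: [-3.7, -0.6, 1.2]
opening: 0.132
grip_force: 32.6
```

{"name": "arm_command", "arguments": {"series": [[[0, 0, 0, 0], [0, 0, 0, 0], [0, 0, 0, 0], [0, 0, 0, 0], [0, 0, 0, 0]]], "hand": 0.04}}

```text
time_s: 19.3
position: [0.4632, 0.025, 0.0542]
tcp_rot: [3.141, -0.001, 0.392]
force: [-0.4, -0.0, -0.7]
opening: 0.468
grip_force: 0.0
```

{"name": "arm_command", "arguments": {"series": [[[0, 0, -0.02, 0], [0, 0, -0.06, 0], [0, 0, -0.1, 0], [0, 0, -0.14, 0], [0, 0, -0.17, 0]]]}}

```text
time_s: 19.72
position: [0.4636, 0.0249, 0.2276]
tcp_rot: [3.139, -0.004, 0.392]
force: [0.5, -0.5, -0.1]
opening: 0.469
grip_force: 0.0
```

```bash
python3 fm.py; python3 - <<'E'
from h import *
print(status.state()['tcp_rot'])
i,P,c,T,f=cam('top');z=P[...,2];U=np.arange(640)
for c,k,q in blobs((z>.035)&(z<.055)&(hsv(i)[...,1]<60)&(U>340)&(U<450),P,150): print(c,k,rect(q))
plan((.47,.09,.35,187.85))
E
```

```text
wrist wall-1 856 [ 50.7 -66.4  37.8] [46.9 54.3]
wrist wall1 864 [50.5 70.9 37.8] [46.8 54.2]
wrist grey 190 [  16.1 -143.2   29.6] [ 8.  23.8]
wrist red 222 [  50.7 -143.    29.8] [42.5 58.9]
wrist block 1465 [46.3  0.6 79.5] [39.3 53.5]
knob 680 (array([-59.8,  60.3]), 45.2, 11.9, 13.5)
knob 607 (array([-59.8, -59.3]), 45.8, 11.4, 14.2)
top wall1 15 [50.1 92.  38.7] [45.9 53.8]
top farwall 150 [151.9  -4.7  38. ] [144.  426.4]
top grey 10 [  14.4 -140.5   31.5] [ 8.4 21.5]
top red 12 [  49.6 -140.1   27.8] [42.8 57.8]
[0.4662369  0.02446315 0.23051355] [ 0.11793403  0.22822894 -0.22650734] 0.47011589647769325 19.8167
[ 3.13451253 -0.01079529  0.39187677]
[361. 208.] 847 (array([ 525.1, -189. ]), 201.8, 68.6, 11.3)
[424.5 196.5] 504 (array([ 571.5, -397.7]), 116.1, 57.7, 14.1)
[390.5 194.5] 320 (array([ 575.1, -287. ]), 81.6, 56.9, 12.8)
[423.5 238. ] 343 (array([ 433.4, -392. ]), 80.2, 57.1, 6.4)
[0.006, -0.0116, -0.0246, -0.5774]
[0.0114, -0.0065, -0.0245, -0.5774]
[0.0131, 0.0007, -0.0246, -0.5774]
[0.0105, 0.0078, -0.0246, -0.5774]
[0.0046, 0.0123, -0.0246, -0.5774]
-> (0.47, 0.09, 0.35, 187.85)
```

```bash
python3 - <<'E'
from h import *
i,P,c,T,f=cam('top');np.savez('t2',i=i,P=P);save('t2',cv2.resize(i[140:300,220:480],None,fx=3,fy=3,interpolation=cv2.INTER_NEAREST))
E
```

```text
(no output)
```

View pics/t2.png

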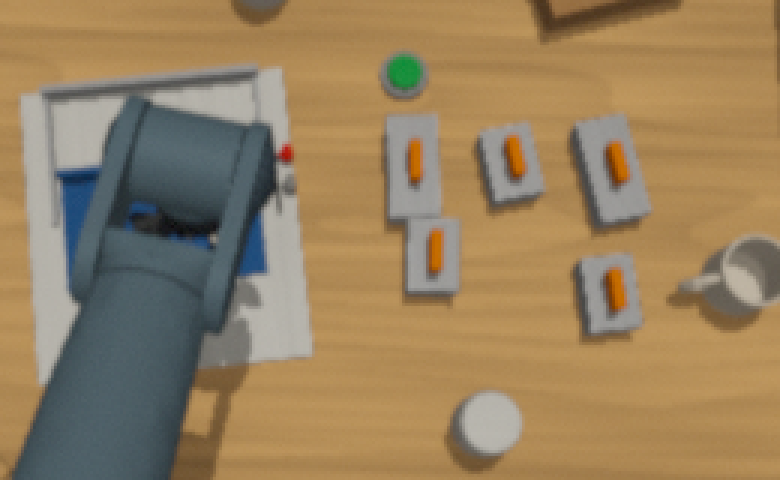

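The crop shows the short mould at (433,255) has been knocked up against the near end of the long one at (413,165). The other shorts, at (511,165) and (610,295), are unmoved.

```bash
python3 - <<'E'
from h import *
plan((.47,-.25,.36,7.85))
E
```

```text
[-0.0493, 0.1284, -0.0677, 0.1273]
[-0.0326, 0.1336, -0.0677, 0.1273]
-> (0.47, -0.25, 0.36, 7.85)
```

{"name": "arm_command", "arguments": {"series": [[[-0.008, 0.02, -0.015, 0.02], [-0.018, 0.047, -0.027, 0.045], [-0.028, 0.075, -0.04, 0.07], [-0.038, 0.102, -0.054, 0.1], [-0.0493, 0.1284, -0.0677, 0.1273]]]}}

```text
time_s: 20.33
position: [0.4652, -0.1133, 0.2896]
tcp_rot: [-3.139, 0.003, 0.263]
force: [1.2, 0.0, -1.2]
opening: 0.466
grip_force: 0.0
```

{"name": "arm_command", "arguments": {"series": [[[-0.007, 0.027, -0.014, 0.025], [-0.014, 0.056, -0.028, 0.05], [-0.021, 0.085, -0.043, 0.08], [-0.028, 0.113, -0.057, 0.11], [-0.0326, 0.1336, -0.0677, 0.1273]]]}}

```text
time_s: 20.75
position: [0.469, -0.2519, 0.3577]
tcp_rot: [-3.139, 0.002, 0.134]
force: [-0.1, 0.0, 0.4]
opening: 0.462
grip_force: 0.0
```

{"name": "arm_command", "arguments": {"series": [[[0, 0, 0, 0], [0, 0, 0, 0], [0, 0, 0, 0], [0, 0, 0, 0], [0, 0, 0, 0]]]}}

```text
time_s: 21.17
position: [0.4694, -0.2487, 0.358]
tcp_rot: [-3.14, 0.001, 0.138]
force: [-0.0, 0.0, 0.8]
opening: 0.47
grip_force: 0.0
```

```bash
cat > mm.py <<'E'
from h import *
import sys
i,P,c,T,f=cam(sys.argv[1]);save('m_'+sys.argv[2],i);z=P[...,2];H=hsv(i);
om=(H[...,0]<16)&(H[...,1]>170)&(z>.06)&(z<.1)
for c,k,q in blobs(om,P,20):
    t=q[q[:,2]>np.percentile(q[:,2],90)-.004]; print('grip',c,k,'z',round(np.median(t[:,2])*1000),*rect(t))
for c,k,q in blobs((z>.040)&(z<.062)&(H[...,1]<60),P,150): print('lid',c,k,np.round(np.median(q[:,2])*1000),*rect(q))
s=status.state();print(s['position'],s['tcp_rot'],s['time_s'],s['opening'])
E
python3 mm.py wrist 1
```

```text
grip [279.  74.] 430 z 77 [ 567.9 -183.8] 42.8 12.2 2.9
grip [370.5  80. ] 423 z 77 [ 576.1 -291. ] 42.9 12.9 13.5
grip [459.5  97.5] 544 z 77 [ 572.  -400.6] 43.1 14.1 14.2
grip [289.5 158.5] 386 z 77 [ 470.3 -206.2] 43.6 12.8 -0.6
grip [429.5 204.5] 452 z 76 [ 435.4 -395.3] 42.0 13.8 8.8
lid [286.5 105.5] 5722 45.0 [ 527.5 -193.4] 200.4 72.9 7.5
lid [604. 138.] 5490 61.0 [ 534.5 -615.3] 263.0 86.6 19.6
lid [52.  48.5] 283 52.0 [553.9  94.9] 49.7 15.4 -62.7
lid [367.  81.] 2261 45.0 [ 576.2 -290.7] 79.0 55.4 12.4
lid [452.  96.] 3328 45.0 [ 572.3 -401.1] 114.3 56.4 13.7
lid [ 22. 138.] 677 54.0 [446.4 142.9] 45.5 13.3 22.7
lid [114. 138.] 556 56.0 [462.9  24.3] 45.2 12.3 21.8
lid [424.5 199. ] 1602 45.0 [ 434.9 -395.7] 79.0 55.8 7.8
lid [620.5 343.5] 1178 50.0 [ 246.8 -759.7] 154.7 6.5 -0.4
[ 0.46948341 -0.24881484  0.3583746 ] [-3.14046970e+00  8.74377142e-04  1.38242483e-01] 21.2167 0.46626895817325625
```

View pics/m_1.png

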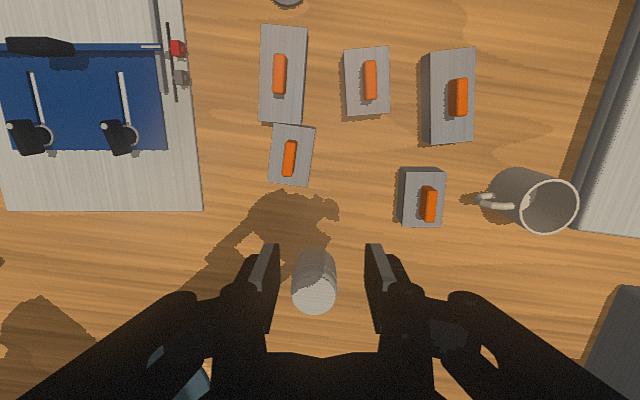

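The wrist view has the index line (150,46) level with the red clip (176,47). The short moulds are at (290,155), (367,80) and (424,199).

```bash
python3 - <<'E'
from h import *
plan((.4703,-.2062,.14,-.8),(.4703,-.2062,.068,-.8))
a=tow(99.8,-110);b=tow(99.8,60);print(a,b)
plan((.4703,-.2062,.138,-.8),(*a,.138,7.85),(*b,.138,7.85),(*b,.078,7.85),pos=(.4703,-.2062,.068),yaw=-.8,v=.16)
E
```

```text
[0.0033, -0.021, 0.1092, 0.0761]
[0.0018, -0.0213, 0.1092, 0.0761]
-> (0.4703, -0.2062, 0.14, -0.8)
[-0.0, 0.0, 0.072, 0.0]
-> (0.4703, -0.2062, 0.068, -0.8)
[ 0.62778859 -0.0029385 ] [0.60456997 0.16546844]
[0.0, -0.0, -0.07, -0.0]
-> (0.4703, -0.2062, 0.138, -0.8)
[0.0773, -0.1027, -0.0, -0.0755]
[0.0849, -0.0966, -0.0, -0.0755]
-> (np.float64(0.627788589336604), np.float64(-0.002938498094517783), 0.138, 7.85)
[-0.0, -0.085, -0.0, 0.0]
[-0.0, -0.085, -0.0, 0.0]
-> (np.float64(0.6045699704255364), np.float64(0.1654684368454146), 0.138, 7.85)
[-0.0, -0.0, 0.06, 0.0]
-> (np.float64(0.6045699704255364), np.float64(0.1654684368454146), 0.078, 7.85)
```

{"name": "arm_command", "arguments": {"series": [[[0.001, -0.004, 0.02, 0.015], [0.001, -0.008, 0.042, 0.03], [0.002, -0.012, 0.065, 0.045], [0.003, -0.017, 0.087, 0.06], [0.0033, -0.021, 0.1092, 0.076]]]}}

```text
time_s: 21.63
position: [0.4699, -0.2276, 0.2489]
tcp_rot: [-3.142, -0.0, 0.061]
force: [0.5, 0.8, -0.4]
opening: 0.466
grip_force: 0.0
```

{"name": "arm_command", "arguments": {"series": [[[0, -0.005, 0.027, 0.02], [0.001, -0.01, 0.055, 0.04], [0.001, -0.016, 0.082, 0.06], [0.0018, -0.0213, 0.105, 0.076], [0.0018, -0.0213, 0.1092, 0.076]]]}}

```text
time_s: 22.05
position: [0.4679, -0.2042, 0.1362]
tcp_rot: [-3.136, 0.007, -0.014]
force: [-1.3, 1.2, -0.2]
opening: 0.471
grip_force: 0.0
```

{"name": "arm_command", "arguments": {"series": [[[0, 0, 0, 0], [0, 0, 0.02, 0], [0, 0, 0.045, 0], [0, 0, 0.065, 0], [0, 0, 0.072, 0]]]}}

```text
time_s: 22.47
position: [0.4702, -0.2072, 0.0681]
tcp_rot: [-3.141, 0.001, -0.015]
force: [-0.1, 0.3, 1.1]
opening: 0.466
grip_force: 0.0
```

{"name": "arm_command", "arguments": {"series": [[[0, 0, 0, 0], [0, 0, 0, 0], [0, 0, 0, 0], [0, 0, 0, 0], [0, 0, 0, 0]]], "hand": 0, "squeeze": 80}}

```text
time_s: 22.88
position: [0.4712, -0.2078, 0.0702]
tcp_rot: [3.14, -0.002, -0.015]
force: [-0.7, 0.7, 1.8]
opening: 0.147
grip_force: 79.1
```

{"name": "arm_command", "arguments": {"series": [[[0, 0, -0.01, 0], [0, 0, -0.03, 0], [0, 0, -0.05, 0], [0, 0, -0.07, 0], [0, 0, -0.07, 0]]]}}

```text
time_s: 23.3
position: [0.4728, -0.209, 0.1438]
tcp_rot: [3.136, -0.007, -0.015]
force: [1.0, -1.3, -1.8]
opening: 0.147
grip_force: 78.5
```

```bash
python3 mm.py side s1; python3 mm.py top t3
```

```text
grip [354. 219.] 112 z 79 [ 567.3 -185. ] 42.8 11.6 -0.7
grip [383. 240.] 138 z 79 [ 576.8 -291.9] 45.0 13.1 10.8
grip [413. 266.] 132 z 78 [ 570.9 -404. ] 41.9 11.2 14.3
grip [362.5 287. ] 181 z 79 [ 433.6 -397.5] 44.6 12.6 9.7
lid [429.   62.5] 1818 51.0 [1581.2 1033.7] 2465.0 721.0 89.9
lid [210.  118.5] 2223 55.0 [564.7 773.1] 459.5 408.9 78.0
lid [ 66.5 128.5] 398 44.0 [ 46.5 876.6] 221.4 86.4 -67.0
lid [280. 133.] 173 46.0 [691.5 423.7] 112.9 102.2 55.0
lid [228.5 149. ] 280 51.0 [483.3 405.5] 102.8 59.4 -1.4
lid [358. 228.] 311 47.0 [ 574.9 -202.8] 122.9 51.0 24.0
lid [382. 251.] 353 47.0 [ 575.2 -292.6] 83.0 57.4 10.8
lid [110. 271.] 545 51.0 [ -1.1 -38.6] 141.5 67.8 -3.0
lid [411.  276.5] 652 47.0 [ 571.9 -402.5] 117.8 55.9 14.1
lid [273.5 287.5] 221 52.0 [ 282.6 -283.2] 62.3 25.2 -20.3
lid [362.  298.5] 495 47.0 [ 434.1 -397.8] 81.3 56.9 8.4
lid [417.5 323. ] 248 52.0 [ 476.1 -524.6] 62.4 21.5 -50.8
lid [415.5 340. ] 302 51.0 [ 438.4 -555.5] 74.4 33.9 -50.8
lid [439. 370.] 178 48.0 [ 424. -632.] 49.8 10.9 87.6
[ 0.47187539 -0.20828359  0.14153812] [ 3.13817852 -0.00473135 -0.01505242] 23.35 0.14931142603753414
grip [262.5  97. ] 71 z 96 [889.  147.1] 38.1 11.2 -72.1
grip [323.  98.] 53 z 95 [891.1 -49.4] 40.9 12.5 65.7
grip [424.5 195.5] 20 z 77 [ 564.1 -393. ] 30.4 2.1 17.2
lid [ 87.  133.5] 975 51.0 [709.  663.1] 435.9 206.1 -32.6
lid [532.  185.5] 6482 59.0 [ 621.9 -743.9] 406.2 283.0 -0.1
lid [177.  154.5] 194 49.0 [688.6 426.9] 108.3 105.3 47.5
lid [424.5 196.5] 470 45.0 [ 571.2 -397.5] 115.3 57.0 13.7
lid [ 85.5 224. ] 4730 54.0 [448.9 700.8] 238.7 222.6 0.0
lid [175.  216.5] 428 51.0 [479.9 412.3] 97.8 56.1 -0.8
lid [423.5 238. ] 307 45.0 [ 433.4 -392.6] 80.3 56.8 8.0
lid [545.5 317.5] 294 51.0 [ 199.8 -757.9] 250.5 8.9 0.0
lid [ 21.  348.5] 201 42.0 [ 48.6 836.8] 143.1 43.0 -49.1
[ 0.47074614 -0.20750641  0.13957344] [ 3.14046744e+00 -1.54251936e-03 -1.51754520e-02] 23.4 0.1516175254254985
```

{"name": "arm_command", "arguments": {"series": [[[0.01, -0.013, 0, -0.01], [0.025, -0.034, 0, -0.025], [0.042, -0.057, 0, -0.04], [0.06, -0.08, 0, -0.06], [0.0773, -0.1027, 0, -0.0755]]]}}

```text
time_s: 23.82
position: [0.5487, -0.1043, 0.1367]
tcp_rot: [-3.14, 0.003, 0.061]
force: [-0.8, -0.6, -3.5]
opening: 0.15
grip_force: 78.3
```

{"name": "arm_command", "arguments": {"series": [[[0.018, -0.02, 0, -0.015], [0.036, -0.041, 0, -0.03], [0.054, -0.061, 0, -0.045], [0.07, -0.08, 0, -0.06], [0.085, -0.0966, 0, -0.0755]]]}}

```text
time_s: 24.23
position: [0.6277, -0.0025, 0.1363]
tcp_rot: [-3.14, 0.004, 0.137]
force: [0.8, 0.4, -2.7]
opening: 0.146
grip_force: 78.3
```

{"name": "arm_command", "arguments": {"series": [[[0, -0.025, 0, 0], [0, -0.055, 0, 0], [0, -0.085, 0, 0], [0, -0.115, 0, 0], [0, -0.14, 0, 0]]]}}

```text
time_s: 24.65
position: [0.6075, 0.1363, 0.1363]
tcp_rot: [-3.141, 0.004, 0.136]
force: [-0.2, -0.2, -3.8]
opening: 0.152
grip_force: 78.3
```

{"name": "arm_command", "arguments": {"series": [[[0, -0.02, 0, 0], [0, -0.03, 0, 0], [0, -0.03, 0.01, 0], [0, -0.03, 0.02, 0], [0, -0.03, 0.03, 0]]]}}

```text
time_s: 25.07
position: [0.6048, 0.163, 0.1068]
tcp_rot: [3.141, 0.002, 0.135]
force: [-0.1, 0.2, -2.9]
opening: 0.147
grip_force: 78.5
```

```bash
python3 - <<'E'
from h import *
i,P,c,T,f=cam('wrist');save('m_2',i);K=tocar(P)
s=status.state();print(s['position'],s['tcp_rot'],s['force'],s['opening'],s['grip_force'],tocar(s['position']))
z=K[...,2];m=(abs(K[...,0]-100)<50)&(abs(K[...,1]-60)<45)
q=K[m&(z>65)&(z<90)];print(len(q),np.round(np.percentile(q,[2,50,98],axis=0)) if len(q) else 0)
E
```

```text
[0.60335626 0.16264744 0.10427905] [3.14152206 0.00600736 0.13426079] [-1.92067755 -0.86860113 -3.74776006] 0.14511225061510286 78.42220187187195 [ 98.21237565  57.3712057  104.2790503 ]
8348 [[ 95.  31.  69.]
 [124.  58.  81.]
 [138.  85.  83.]]
```

View pics/m_2.png

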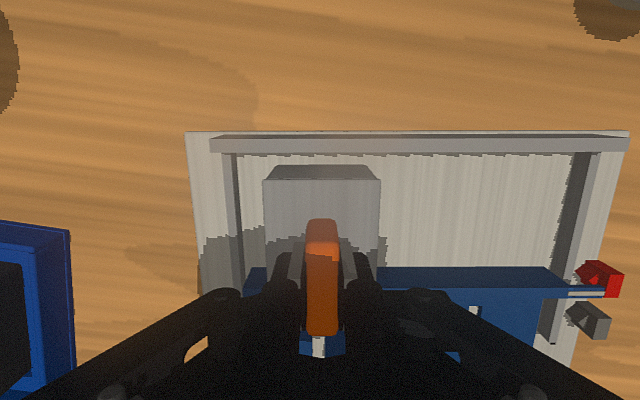

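The mould is held square, its far edge at row 165 clear of the far wall (row 145). Lowering it.

{"name": "arm_command", "arguments": {"series": [[[0.001, -0.001, 0.008, 0], [0.001, -0.001, 0.016, 0], [0.001, -0.001, 0.023, 0], [0.001, -0.001, 0.028, 0], [0.001, -0.001, 0.029, 0]]]}}

```text
time_s: 25.53
position: [0.6056, 0.165, 0.0785]
tcp_rot: [3.142, 0.002, 0.136]
force: [-0.2, -0.1, -2.8]
opening: 0.148
grip_force: 78.6
```

{"name": "arm_command", "arguments": {"series": [[[0, 0, 0.001, 0], [0, 0, 0.002, 0], [0, 0, 0.003, 0], [0, 0, 0.003, 0], [0, 0, 0.003, 0]]]}}

```text
time_s: 25.95
position: [0.6066, 0.1655, 0.0783]
tcp_rot: [3.141, -0.001, 0.136]
force: [-4.8, -0.8, 5.3]
opening: 0.147
grip_force: 79.7
```

{"name": "arm_command", "arguments": {"series": [[[0, 0, 0, 0], [0, 0, 0, 0], [0, 0, 0, 0], [0, 0, 0, 0], [0, 0, 0, 0]]], "hand": 0.04}}

```text
time_s: 26.37
position: [0.6063, 0.1653, 0.0768]
tcp_rot: [3.142, -0.0, 0.136]
force: [-0.3, -1.0, 0.6]
opening: 0.465
grip_force: 0.0
```

{"name": "arm_command", "arguments": {"series": [[[0, 0, -0.02, 0], [0, 0, -0.05, 0], [0, 0, -0.085, 0], [0, 0, -0.12, 0], [0, 0, -0.14, 0]]]}}

```text
time_s: 26.78
position: [0.6078, 0.1655, 0.2215]
tcp_rot: [3.141, -0.006, 0.136]
force: [0.6, -0.0, 0.6]
opening: 0.465
grip_force: 0.0
```

```bash
cat > cm.py <<'E'
from h import *
i,P,c,T,f=cam('wrist');save('cm',i);K=tocar(P);z=K[...,2]
m=(K[...,0]>56)&(K[...,0]<144)&(abs(K[...,1])<108)
for c,k,q in blobs(m&(z>48)&(z<58),K,200): print('placed',k,np.round(np.median(q[:,2])),*rect(q/1000))
E
python3 cm.py; python3 - <<'E'
from h import *
s=status.state();print(s['position'],s['tcp_rot'])
plan((.55,-.285,.20,13))
E
```

```text
placed 4160 53.0 [100.6  60.1] 79.9 56.2 0.1
[0.60952765 0.16571634 0.22529071] [ 3.14097746 -0.01205333  0.1359577 ]
[-0.04, 0.1462, 0.0084, -0.0303]
[-0.0445, 0.1448, 0.0085, -0.0303]
[-0.0488, 0.1435, 0.0084, -0.0303]
-> (0.55, -0.285, 0.2, 13)
```

Placed at (100.6, 60.1), square and flat. On to the next.

{"name": "arm_command", "arguments": {"series": [[[-0.006, 0.02, 0.001, -0.006], [-0.015, 0.05, 0.003, -0.012], [-0.024, 0.083, 0.005, -0.018], [-0.032, 0.115, 0.007, -0.024], [-0.04, 0.1462, 0.008, -0.03]]]}}

```text
time_s: 27.25
position: [0.5857, 0.0137, 0.2083]
tcp_rot: [-3.142, 0.0, 0.166]
force: [1.4, 0.5, 0.0]
opening: 0.465
grip_force: 0.0
```

{"name": "arm_command", "arguments": {"series": [[[-0.009, 0.03, 0.002, -0.006], [-0.018, 0.059, 0.003, -0.012], [-0.027, 0.088, 0.005, -0.018], [-0.036, 0.117, 0.007, -0.024], [-0.0445, 0.1448, 0.008, -0.03]]]}}

```text
time_s: 27.67
position: [0.5657, -0.1366, 0.2003]
tcp_rot: [-3.141, 0.0, 0.196]
force: [-0.0, -0.2, 0.4]
opening: 0.471
grip_force: 0.0
```

{"name": "arm_command", "arguments": {"series": [[[-0.01, 0.03, 0.002, -0.006], [-0.022, 0.065, 0.003, -0.012], [-0.035, 0.1, 0.005, -0.02], [-0.0488, 0.1435, 0.008, -0.03], [-0.0488, 0.1435, 0.008, -0.03]]]}}

```text
time_s: 28.08
position: [0.5451, -0.291, 0.1924]
tcp_rot: [3.14, 0.001, 0.221]
force: [0.4, 1.1, -0.4]
opening: 0.466
grip_force: 0.0
```

{"name": "arm_command", "arguments": {"series": [[[0, 0, 0, 0], [0, 0, 0, 0], [0, 0, 0, 0], [0, 0, 0, 0], [0, 0, 0, 0]]]}}

```text
time_s: 28.5
position: [0.5467, -0.284, 0.1929]
tcp_rot: [-3.142, -0.0, 0.228]
force: [-0.3, 0.2, 0.8]
opening: 0.467
grip_force: 0.0
```

```bash
python3 mm.py wrist 3|grep -v 'lid.*[0-9]\{3\}\.[0-9] [0-9]\{3\}\.'; python3 - <<'E'
from h import *
plan((.5761,-.291,.13,13),(.5761,-.291,.068,13))
a=tow(99.8,-90);b=tow(99.8,0)
plan((.5761,-.291,.138,13),(*a,.138,7.85),(*b,.138,7.85),(*b,.108,7.85),pos=(.5761,-.291,.068),yaw=13,v=.17)
E
```

```text
grip [178. 117.] 1019 z 77 [ 585.5 -169.9] 42.8 12.7 -8.2
grip [340.  167.5] 934 z 77 [ 576.1 -291.1] 42.4 12.9 13.3
grip [473.5 202. ] 1382 z 76 [ 572.3 -400.6] 43.9 14.2 14.4
lid [463. 190.] 6589 45.0 [ 572.2 -401.2] 115.1 56.6 13.9
lid [587.  352.5] 680 52.0 [ 455.6 -571.6] 44.0 9.7 -2.3
[ 0.54674773 -0.28421714  0.19299946] [ 3.14148563e+00 -1.26841406e-04  2.27440973e-01] 28.55 0.46444179490915316
[0.0271, 0.0132, 0.063, 0.0005]
-> (0.5761, -0.291, 0.13, 13)
[-0.0, 0.0, 0.062, 0.0]
-> (0.5761, -0.291, 0.068, 13)
[0.0, 0.0, -0.07, -0.0]
-> (0.5761, -0.291, 0.138, 13)
[0.0585, -0.1445, -0.0, 0.0449]
[0.0519, -0.1469, -0.0, 0.0449]
-> (np.float64(0.6250569871117725), np.float64(0.016874082486650736), 0.138, 7.85)
[0.0, -0.09, -0.0, 0.0001]
-> (np.float64(0.6127647771000309), np.float64(0.10603069510190904), 0.138, 7.85)
[0.0, -0.0, 0.03, -0.0]
-> (np.float64(0.6127647771000309), np.float64(0.10603069510190904), 0.108, 7.85)
```

The long mould's grip has shifted from (568,-184) to (585.5,-170). My first carry was too low and brushed it, so I'll carry higher from now on and set it back afterwards.

{"name": "arm_command", "arguments": {"series": [[[0.006, 0.003, 0.012, 0], [0.013, 0.006, 0.028, 0], [0.021, 0.01, 0.045, 0], [0.0271, 0.0132, 0.06, 0], [0.0271, 0.0132, 0.063, 0]]]}}

```text
time_s: 28.97
position: [0.5754, -0.2907, 0.1269]
tcp_rot: [-3.138, 0.003, 0.227]
force: [-1.3, 1.4, -0.6]
opening: 0.471
grip_force: 0.0
```

{"name": "arm_command", "arguments": {"series": [[[0, 0, 0.005, 0], [0, 0, 0.025, 0], [0, 0, 0.045, 0], [0, 0, 0.06, 0], [0, 0, 0.062, 0]]]}}

```text
time_s: 29.38
position: [0.5741, -0.2908, 0.0651]
tcp_rot: [-3.138, 0.003, 0.226]
force: [-0.6, 0.5, -0.4]
opening: 0.47
grip_force: 0.0
```

{"name": "arm_command", "arguments": {"series": [[[0, 0, 0, 0], [0, 0, 0, 0], [0, 0, 0, 0], [0, 0, 0, 0], [0, 0, 0, 0]]], "hand": 0}}

```text
time_s: 29.8
position: [0.5763, -0.2925, 0.069]
tcp_rot: [3.14, -0.001, 0.226]
force: [0.2, 1.3, -0.1]
opening: 0.147
grip_force: 79.7
```

{"name": "arm_command", "arguments": {"series": [[[0, 0, -0.015, 0], [0, 0, -0.045, 0], [0, 0, -0.075, 0], [0, 0, -0.105, 0], [0, 0, -0.105, 0]]]}}

```text
time_s: 30.22
position: [0.579, -0.2945, 0.1816]
tcp_rot: [3.131, -0.009, 0.226]
force: [1.5, -1.1, -2.0]
opening: 0.148
grip_force: 79.1
```

{"name": "arm_command", "arguments": {"series": [[[0, 0, 0, 0], [0, 0, 0, 0], [0, 0, 0, 0], [0, 0, 0, 0], [0, 0, 0, 0]]]}}

```text
time_s: 30.63
position: [0.5749, -0.2915, 0.1708]
tcp_rot: [-3.139, 0.002, 0.226]
force: [0.5, 0.3, -4.3]
opening: 0.148
grip_force: 78.9
```

```bash
python3 - <<'E'
from h import *
s=status.state();print(s['position'],s['tcp_rot'],s['force'],s['opening'])
i,P,c,T,f=cam('wrist');z=P[...,2];print(np.nanmedian(z[150:200,310:330]))
b=tow(99.8,0)
plan((*b,.173,7.85),(*b,.105,7.85),pos=(.5761,-.291,.173),yaw=13,v=.17)
E
```

```text
[ 0.57494874 -0.2915499   0.17084827] [-3.13901686e+00  2.18338863e-03  2.25777387e-01] [ 0.50642507  0.31795644 -4.33733355] 0.14752899025406188
0.14087982624691406
[0.0417, -0.1262, -0.0, 0.03]
[0.0379, -0.1274, -0.0, 0.03]
[0.034, -0.1285, -0.0, 0.03]
-> (np.float64(0.6127647771000309), np.float64(0.10603069510190904), 0.173, 7.85)
[-0.0, 0.0, 0.068, -0.0001]
-> (np.float64(0.6127647771000309), np.float64(0.10603069510190904), 0.105, 7.85)
```

{"name": "arm_command", "arguments": {"series": [[[0.005, -0.016, 0, 0.004], [0.013, -0.04, 0, 0.01], [0.023, -0.069, 0, 0.017], [0.032, -0.097, 0, 0.024], [0.0417, -0.1262, 0, 0.03]]]}}

```text
time_s: 31.1
position: [0.5879, -0.1588, 0.1723]
tcp_rot: [-3.141, 0.001, 0.195]
force: [0.5, -0.5, -4.2]
opening: 0.146
grip_force: 78.8
```

{"name": "arm_command", "arguments": {"series": [[[0.0076, -0.025, 0, 0.006], [0.015, -0.051, 0, 0.012], [0.023, -0.076, 0, 0.018], [0.03, -0.102, 0, 0.024], [0.0379, -0.1274, 0, 0.03]]]}}

```text
time_s: 31.52
position: [0.6002, -0.0261, 0.1724]
tcp_rot: [-3.141, 0.001, 0.165]
force: [0.7, 0.3, -3.6]
opening: 0.147
grip_force: 78.9
```

{"name": "arm_command", "arguments": {"series": [[[0.008, -0.03, 0, 0.008], [0.017, -0.06, 0, 0.016], [0.025, -0.09, 0, 0.023], [0.031, -0.115, 0, 0.028], [0.034, -0.1285, 0, 0.03]]]}}

```text
time_s: 31.93
position: [0.6125, 0.1077, 0.1724]
tcp_rot: [-3.141, 0.001, 0.138]
force: [-0.2, -0.2, -4.8]
opening: 0.149
grip_force: 79.1
```

{"name": "arm_command", "arguments": {"series": [[[0, 0, 0.005, 0], [0, 0, 0.02, 0], [0, 0, 0.04, 0], [0, 0, 0.06, 0], [0, 0, 0.068, 0]]]}}

```text
time_s: 32.35
position: [0.6108, 0.1037, 0.1012]
tcp_rot: [-3.141, 0.006, 0.135]
force: [-1.2, -0.1, -4.6]
opening: 0.149
grip_force: 78.9
```

{"name": "arm_command", "arguments": {"series": [[[0, 0, 0, 0], [0, 0, 0, 0], [0, 0, 0, 0], [0, 0, 0, 0], [0, 0, 0, 0]]]}}

```text
time_s: 32.77
position: [0.6138, 0.1048, 0.1063]
tcp_rot: [3.141, -0.002, 0.136]
force: [0.3, 0.3, -4.1]
opening: 0.15
grip_force: 79.0
```

```bash
cat > hm.py <<'E'
from h import *
i,P,c,T,f=cam('wrist');K=tocar(P)
s=status.state();print('tcp',np.round(tocar(s['position']),1),s['tcp_rot'][2],s['force'],s['opening'])
t=tocar(s['position']);z=K[...,2]
m=(abs(K[...,0]-t[0])<55)&(abs(K[...,1]-t[1])<45)&(abs(z-(t[2]-23))<6)
q=K[m&(hsv(i)[...,1]<60)];print(len(q),np.round(np.percentile(q,[2,50,98],axis=0),1),rect(q/1000))
E
python3 hm.py
```

```text
tcp [100.4  -1.3 106.1] 0.13581879687081555 [ 0.77898867  0.70514911 -3.54889214] 0.14365776865815694
8109 [[ 91.2 -28.3  80.1]
 [125.1  -0.8  82.3]
 [140.6  25.8  83.6]] (array([93.3, -1.2]), 95.5, 56.3, -0.1)
```

{"name": "arm_command", "arguments": {"series": [[[0, 0, 0.008, 0], [0, 0, 0.016, 0], [0, 0, 0.023, 0], [0, 0, 0.027, 0], [0, 0, 0.028, 0]]]}}

```text
time_s: 33.23
position: [0.6125, 0.1051, 0.077]
tcp_rot: [-3.141, 0.002, 0.136]
force: [-7.8, 1.5, 9.9]
opening: 0.147
grip_force: 81.1
```

{"name": "arm_command", "arguments": {"series": [[[0, 0, 0.001, 0], [0, 0, 0.002, 0], [0, 0, 0.002, 0], [0, 0, 0.002, 0], [0, 0, 0.002, 0]]]}}

```text
time_s: 33.65
position: [0.6127, 0.1053, 0.077]
tcp_rot: [-3.141, 0.002, 0.136]
force: [-10.0, 1.1, 13.3]
opening: 0.146
grip_force: 81.5
```

{"name": "arm_command", "arguments": {"series": [[[0, 0, 0, 0], [0, 0, 0, 0], [0, 0, 0, 0], [0, 0, 0, 0], [0, 0, 0, 0]]], "hand": 0.04}}

```text
time_s: 34.07
position: [0.6129, 0.1048, 0.0746]
tcp_rot: [3.142, 0.0, 0.136]
force: [-1.2, 0.0, -0.2]
opening: 0.469
grip_force: 0.0
```

{"name": "arm_command", "arguments": {"series": [[[0, 0, -0.02, 0], [0, 0, -0.05, 0], [0, 0, -0.085, 0], [0, 0, -0.12, 0], [0, 0, -0.14, 0]]]}}

```text
time_s: 34.48
position: [0.6144, 0.1049, 0.2194]
tcp_rot: [3.141, -0.006, 0.136]
force: [0.5, 0.3, 0.9]
opening: 0.471
grip_force: 0.0
```

```bash
python3 cm.py; python3 - <<'E'
from h import *
s=status.state();print(s['position'],s['tcp_rot'])
plan((.4352-.02,-.385,.20,8.3))
E
```

```text
placed 4045 53.0 [100.8  60. ] 79.5 56.2 -0.3
placed 4264 53.0 [99.8 -0.5] 80.3 56.0 -0.1
[0.61623179 0.1049226  0.22309414] [ 3.13985923 -0.01162551  0.13596558]
[-0.0885, 0.1527, 0.0077, -0.003]
[-0.089, 0.1525, 0.0077, -0.003]
[-0.0895, 0.1522, 0.0077, -0.003]
-> (0.41519999999999996, -0.385, 0.2, 8.3)
```

{"name": "arm_command", "arguments": {"series": [[[-0.012, 0.02, 0.001, 0], [-0.03, 0.051, 0.003, 0], [-0.049, 0.085, 0.005, 0], [-0.068, 0.118, 0.006, 0], [-0.0885, 0.1527, 0.008, -0.003]]]}}

```text
time_s: 34.95
position: [0.5451, -0.0595, 0.2065]
tcp_rot: [3.142, -0.0, 0.14]
force: [0.0, -0.2, -0.1]
opening: 0.471
grip_force: 0.0
```

{"name": "arm_command", "arguments": {"series": [[[-0.018, 0.03, 0.001, 0], [-0.036, 0.061, 0.003, 0], [-0.053, 0.092, 0.005, 0], [-0.071, 0.122, 0.006, 0], [-0.089, 0.1525, 0.008, -0.003]]]}}

```text
time_s: 35.37
position: [0.4779, -0.2232, 0.1986]
tcp_rot: [3.141, -0.0, 0.142]
force: [0.4, 1.1, -0.2]
opening: 0.469
grip_force: 0.0
```

{"name": "arm_command", "arguments": {"series": [[[-0.02, 0.034, 0.001, 0], [-0.04, 0.068, 0.003, 0], [-0.06, 0.102, 0.005, 0], [-0.08, 0.136, 0.006, 0], [-0.0895, 0.1522, 0.008, -0.003]]]}}

```text
time_s: 35.78
position: [0.4099, -0.3888, 0.1908]
tcp_rot: [3.14, 0.0, 0.142]
force: [0.0, 0.4, 0.4]
opening: 0.472
grip_force: 0.0
```

{"name": "arm_command", "arguments": {"series": [[[0, 0, 0, 0], [0, 0, 0, 0], [0, 0, 0, 0], [0, 0, 0, 0], [0, 0, 0, 0]]]}}

```text
time_s: 36.2
position: [0.4123, -0.3839, 0.1908]
tcp_rot: [-3.141, -0.0, 0.147]
force: [0.2, 0.1, -0.5]
opening: 0.473
grip_force: 0.0
```

```bash
python3 mm.py wrist 4; python3 - <<'E'
from h import *
plan((.4352,-.3955,.068,8.3))
b=tow(99.8,-60)
plan((*b,.173,7.85),(*b,.105,7.85),pos=(.4352,-.3955,.173),yaw=8.3,v=.17)
E
```

```text
grip [388.    4.5] 102 z 76 [ 552.6 -406.4] 12.7 2.9 -79.6
grip [343.5 177. ] 925 z 77 [ 434.6 -396.5] 42.0 13.2 7.9
lid [68.5  5. ] 182 44.0 [ 526.6 -179.8] 22.2 6.4 -80.2
lid [379.5  36.5] 4772 45.0 [ 540.4 -409.1] 56.0 49.6 -76.8
lid [609.5 144.5] 4309 59.0 [ 480.4 -612.7] 136.8 42.0 17.4
lid [341.5 167.5] 4835 45.0 [ 434.7 -396.3] 79.6 55.5 7.7
lid [544.5 173. ] 941 52.0 [ 455.2 -561.8] 66.8 29.9 -3.0
lid [183.5 283.5] 561 52.0 [ 313.7 -277.1] 51.0 13.5 54.9
[ 0.41231957 -0.38401934  0.19092326] [-3.14158018e+00 -9.57943903e-05  1.46549336e-01] 36.25 0.4688929092040984
[0.021, 0.0147, 0.1229, 0.0017]
-> (0.4352, -0.3955, 0.068, 8.3)
[0.0825, -0.1369, -0.0, 0.0026]
[0.0822, -0.1371, -0.0, 0.0026]
[0.0819, -0.1373, -0.0, 0.0026]
-> (np.float64(0.6209595837745253), np.float64(0.04659295335840351), 0.173, 7.85)
[-0.0, 0.0, 0.068, 0.0001]
-> (np.float64(0.6209595837745253), np.float64(0.04659295335840351), 0.105, 7.85)
```

{"name": "arm_command", "arguments": {"series": [[[0.008, 0.006, 0.01, 0.001], [0.016, 0.011, 0.028, 0.002], [0.021, 0.0147, 0.05, 0.002], [0.021, 0.0147, 0.07, 0.002], [0.021, 0.0147, 0.08, 0.002]]]}}

```text
time_s: 36.67
position: [0.4343, -0.3948, 0.1082]
tcp_rot: [-3.138, 0.002, 0.144]
force: [-1.3, 0.6, -0.6]
opening: 0.47
grip_force: 0.0
```

{"name": "arm_command", "arguments": {"series": [[[0, 0, 0.01, 0], [0, 0, 0.025, 0], [0, 0, 0.035, 0], [0, 0, 0.043, 0], [0, 0, 0.043, 0]]]}}

```text
time_s: 37.08
position: [0.434, -0.3957, 0.0664]
tcp_rot: [-3.139, 0.001, 0.143]
force: [-0.7, 0.8, 0.4]
opening: 0.468
grip_force: 0.0
```

{"name": "arm_command", "arguments": {"series": [[[0, 0, 0, 0], [0, 0, 0, 0], [0, 0, 0, 0], [0, 0, 0, 0], [0, 0, 0, 0]]], "hand": 0}}

```text
time_s: 37.5
position: [0.435, -0.397, 0.0688]
tcp_rot: [3.14, -0.001, 0.143]
force: [0.1, 1.0, 2.9]
opening: 0.147
grip_force: 79.8
```

{"name": "arm_command", "arguments": {"series": [[[0, 0, -0.015, 0], [0, 0, -0.045, 0], [0, 0, -0.075, 0], [0, 0, -0.105, 0], [0, 0, -0.105, 0]]]}}

```text
time_s: 37.92
position: [0.4368, -0.3995, 0.1796]
tcp_rot: [3.131, -0.006, 0.143]
force: [1.1, -2.2, -1.8]
opening: 0.146
grip_force: 79.0
```

{"name": "arm_command", "arguments": {"series": [[[0, 0, 0, 0], [0, 0, 0, 0], [0, 0, 0, 0], [0, 0, 0, 0], [0, 0, 0, 0]]]}}

```text
time_s: 38.33
position: [0.434, -0.3958, 0.1709]
tcp_rot: [-3.139, 0.002, 0.143]
force: [-0.2, -0.2, -4.3]
opening: 0.149
grip_force: 78.9
```

```bash
python3 hm.py
```

```text
tcp [-145.7 -473.   171.4] 0.14275437798346058 [ 0.10586299  0.01173412 -3.84072792] 0.14601374323888985
7722 [[-150.6 -499.5  145.6]
 [-121.8 -472.3  146.9]
 [-106.9 -445.7  148.2]] (array([-132.8, -472.7]), 55.8, 53.1, -89.7)
```

{"name": "arm_command", "arguments": {"series": [[[0.01, -0.017, 0, 0], [0.026, -0.043, 0, 0], [0.045, -0.075, 0, 0.001], [0.064, -0.106, 0, 0.002], [0.0825, -0.1369, 0, 0.0026]]]}}

```text
time_s: 38.8
position: [0.497, -0.2478, 0.1724]
tcp_rot: [-3.141, 0.0, 0.139]
force: [1.7, -0.1, -4.2]
opening: 0.154
grip_force: 78.8
```

{"name": "arm_command", "arguments": {"series": [[[0.0165, -0.027, 0, 0], [0.033, -0.055, 0, 0], [0.049, -0.082, 0, 0.001], [0.066, -0.11, 0, 0.002], [0.0822, -0.1371, 0, 0.0026]]]}}

```text
time_s: 39.22
position: [0.5593, -0.1004, 0.1725]
tcp_rot: [-3.141, 0.0, 0.138]
force: [-0.7, -0.4, -3.2]
opening: 0.151
grip_force: 78.8
```

{"name": "arm_command", "arguments": {"series": [[[0.019, -0.032, 0, 0], [0.038, -0.064, 0, 0], [0.058, -0.097, 0, 0.001], [0.074, -0.124, 0, 0.002], [0.0819, -0.1373, 0, 0.0026]]]}}

```text
time_s: 39.63
position: [0.622, 0.0488, 0.1724]
tcp_rot: [-3.14, -0.0, 0.138]
force: [-0.3, -0.1, -3.6]
opening: 0.149
grip_force: 79.0
```

{"name": "arm_command", "arguments": {"series": [[[0, 0, 0.005, 0], [0, 0, 0.02, 0], [0, 0, 0.04, 0], [0, 0, 0.06, 0], [0, 0, 0.068, 0]]]}}

```text
time_s: 40.05
position: [0.6188, 0.0446, 0.101]
tcp_rot: [-3.14, 0.006, 0.134]
force: [-0.3, 0.9, -4.0]
opening: 0.146
grip_force: 78.9
```

{"name": "arm_command", "arguments": {"series": [[[0, 0, 0, 0], [0, 0, 0, 0], [0, 0, 0, 0], [0, 0, 0, 0], [0, 0, 0, 0]]]}}

```text
time_s: 40.47
position: [0.6222, 0.045, 0.1063]
tcp_rot: [3.141, -0.002, 0.135]
force: [-0.3, 0.2, -2.8]
opening: 0.15
grip_force: 79.0
```

```bash
python3 hm.py
```

```text
tcp [100.6 -61.7 106.1] 0.13495478900003133 [ 0.32810884 -0.19335966 -4.08412067] 0.15021618504023215
7909 [[ 95.7 -88.8  80.5]
 [125.  -61.3  82.4]
 [140.  -34.7  83.6]] (array([113.6, -61.7]), 56.5, 54.0, 89.9)
```

Good fit. Lower, release, rise, check, then plan the long mould's return to its start pose.

{"name": "arm_command", "arguments": {"series": [[[0, 0, 0.008, 0], [0, 0, 0.016, 0], [0, 0, 0.023, 0], [0, 0, 0.027, 0], [0, 0, 0.028, 0]]]}}

```text
time_s: 40.93
position: [0.6209, 0.0454, 0.0769]
tcp_rot: [-3.141, 0.002, 0.135]
force: [-7.0, 1.9, 10.3]
opening: 0.15
grip_force: 81.0
```

{"name": "arm_command", "arguments": {"series": [[[0, 0, 0, 0], [0, 0, 0, 0], [0, 0, 0, 0], [0, 0, 0, 0], [0, 0, 0, 0]]], "hand": 0.04}}

```text
time_s: 41.35
position: [0.6215, 0.0451, 0.0769]
tcp_rot: [3.141, -0.0, 0.135]
force: [-0.5, 0.2, 0.1]
opening: 0.469
grip_force: 0.0
```

{"name": "arm_command", "arguments": {"series": [[[0, 0, -0.02, 0], [0, 0, -0.05, 0], [0, 0, -0.085, 0], [0, 0, -0.12, 0], [0, 0, -0.14, 0]]]}}

```text
time_s: 41.77
position: [0.6229, 0.045, 0.2217]
tcp_rot: [3.14, -0.006, 0.135]
force: [0.5, -0.0, 0.6]
opening: 0.464
grip_force: 0.0
```

```bash
python3 cm.py; python3 - <<'E'
from h import *
s=status.state();print(s['position'],s['tcp_rot'])
plan((.565,-.17,.20,-8))
i,P,c,T,f=cam('top');z=P[...,2];U=np.arange(640)
for c,k,q in blobs((z>.035)&(z<.055)&(hsv(i)[...,1]<60)&(U>340)&(U<450),P,150): print(c,k,rect(q))
E
```

```text
placed 3806 53.0 [100.7  59.9] 80.0 56.9 -0.1
placed 3968 53.0 [100.3  -0.6] 79.6 56.5 -0.1
placed 4157 53.0 [ 99.1 -60.9] 79.9 56.1 -0.1
[0.62470277 0.04487411 0.22541333] [ 3.13861963 -0.01184762  0.13521291]
[-0.0441, 0.1024, 0.0127, 0.1374]
[-0.0296, 0.1075, 0.0127, 0.1374]
-> (0.565, -0.17, 0.2, -8)
[354.  190.5] 503 (array([ 584.6, -165.9]), 116.8, 55.4, -8.4)
[424.5 196.5] 507 (array([ 571.6, -397.6]), 116.2, 58.2, 14.2)
```

{"name": "arm_command", "arguments": {"series": [[[-0.006, 0.015, 0.002, 0.02], [-0.015, 0.035, 0.004, 0.05], [-0.025, 0.057, 0.007, 0.08], [-0.035, 0.08, 0.01, 0.11], [-0.0441, 0.1024, 0.0127, 0.1374]]]}}

```text
time_s: 42.28
position: [0.5902, -0.063, 0.2025]
tcp_rot: [-3.141, 0.002, -0.003]
force: [0.2, -0.6, 0.2]
opening: 0.47
grip_force: 0.0
```

{"name": "arm_command", "arguments": {"series": [[[-0.007, 0.025, 0.003, 0.03], [-0.014, 0.05, 0.006, 0.06], [-0.021, 0.075, 0.009, 0.095], [-0.0296, 0.1075, 0.0127, 0.1374], [-0.0296, 0.1075, 0.0127, 0.1374]]]}}

```text
time_s: 42.7
position: [0.5595, -0.1736, 0.1895]
tcp_rot: [3.141, 0.003, -0.146]
force: [-0.5, 0.1, -0.3]
opening: 0.466
grip_force: 0.0
```

{"name": "arm_command", "arguments": {"series": [[[0, 0, 0, 0], [0, 0, 0, 0], [0, 0, 0, 0], [0, 0, 0, 0], [0, 0, 0, 0]]]}}

```text
time_s: 43.12
position: [0.5618, -0.1687, 0.1915]
tcp_rot: [-3.142, -0.0, -0.138]
force: [0.5, 0.2, -0.1]
opening: 0.467
grip_force: 0.0
```

```bash
python3 mm.py wrist 5|head -4; python3 - <<'E'
from h import *
plan((.5855,-.1699,.13,-8.2),(.5855,-.1699,.068,-8.2))
plan((.5679,-.1838,.073,2.9),pos=(.5855,-.1699,.073),yaw=-8.2)
E
```

```text
grip [622.5 146. ] 1771 z 76 [ 572.5 -397.3] 43.6 13.0 5.7
grip [ 31. 166.] 2563 z 84 [620.6  44.4] 43.6 14.8 8.1
grip [319. 172.] 944 z 77 [ 585.7 -169.7] 43.1 12.8 -8.6
lid [596.  137.5] 7429 45.0 [ 572.4 -400.8] 115.5 57.1 13.3
[0.0236, -0.0023, 0.0615, 0.0047]
-> (0.5855, -0.1699, 0.13, -8.2)
[0.0, 0.0, 0.062, -0.0]
-> (0.5855, -0.1699, 0.068, -8.2)
[-0.0154, 0.0163, -0.0, -0.1937]
-> (0.5679, -0.1838, 0.073, 2.9)
```

{"name": "arm_command", "arguments": {"series": [[[0.008, 0, 0.012, 0.003], [0.016, -0.001, 0.028, 0.005], [0.0236, -0.0023, 0.045, 0.006], [0.0236, -0.0023, 0.06, 0.007], [0.0236, -0.0023, 0.0615, 0.007]]]}}

```text
time_s: 43.58
position: [0.5838, -0.1693, 0.1267]
tcp_rot: [-3.14, 0.005, -0.146]
force: [0.2, 1.4, -1.0]
opening: 0.471
grip_force: 0.0
```

{"name": "arm_command", "arguments": {"series": [[[0, 0, 0.01, 0], [0, 0, 0.03, 0], [0, 0, 0.05, 0], [0, 0, 0.062, 0], [0, 0, 0.062, 0]]]}}

```text
time_s: 44.0
position: [0.5835, -0.1698, 0.0654]
tcp_rot: [-3.14, 0.005, -0.147]
force: [0.0, 0.1, -0.5]
opening: 0.472
grip_force: 0.0
```

{"name": "arm_command", "arguments": {"series": [[[0, 0, 0, 0], [0, 0, 0, 0], [0, 0, 0, 0], [0, 0, 0, 0], [0, 0, 0, 0]]], "hand": 0}}

```text
time_s: 44.42
position: [0.5861, -0.171, 0.0693]
tcp_rot: [3.141, -0.002, -0.147]
force: [0.6, 0.9, 2.7]
opening: 0.147
grip_force: 80.1
```

{"name": "arm_command", "arguments": {"series": [[[0, 0, -0.003, 0], [0, 0, -0.006, 0], [-0.005, 0.005, -0.006, -0.06], [-0.01, 0.011, -0.006, -0.13], [-0.0154, 0.0163, -0.006, -0.196]]]}}

```text
time_s: 44.83
position: [0.567, -0.1845, 0.0736]
tcp_rot: [-3.141, 0.001, 0.053]
force: [0.4, -0.5, -3.5]
opening: 0.148
grip_force: 79.1
```

{"name": "arm_command", "arguments": {"series": [[[0, 0, 0, 0], [0, 0, 0, 0], [0, 0, 0.003, 0], [0, 0, 0.005, 0], [0, 0, 0.006, 0]]]}}

```text
time_s: 45.25
position: [0.5679, -0.1843, 0.0693]
tcp_rot: [-3.141, 0.001, 0.049]
force: [-9.4, 5.2, 15.2]
opening: 0.146
grip_force: 81.8
```

{"name": "arm_command", "arguments": {"series": [[[0, 0, 0, 0], [0, 0, 0, 0], [0, 0, 0, 0], [0, 0, 0, 0], [0, 0, 0, 0]]], "hand": 0.04}}

```text
time_s: 45.67
position: [0.5677, -0.1846, 0.0679]
tcp_rot: [3.142, -0.0, 0.049]
force: [0.7, -0.1, -0.2]
opening: 0.466
grip_force: 0.0
```

{"name": "arm_command", "arguments": {"series": [[[0, 0, -0.02, 0], [0, 0, -0.045, 0], [-0.01, 0, -0.075, 0], [-0.02, 0, -0.1, 0], [-0.025, 0, -0.12, 0]]]}}

```text
time_s: 46.08
position: [0.5425, -0.186, 0.1902]
tcp_rot: [3.14, -0.002, 0.049]
force: [-0.8, 0.3, -0.3]
opening: 0.467
grip_force: 0.0
```

{"name": "arm_command", "arguments": {"series": [[[0, 0, 0, 0], [0, 0, 0, 0], [0, 0, 0, 0], [0, 0, 0, 0], [0, 0, 0, 0]]], "hand": 0}}

```text
time_s: 46.5
position: [0.5421, -0.1853, 0.1861]
tcp_rot: [-3.14, 0.003, 0.049]
force: [0.0, -0.1, -0.1]
opening: 0.001
grip_force: 0.0
```

```bash
python3 mm.py wrist 6|head -8; python3 - <<'E'
from h import *
i,P,c,T,f=cam('wrist');H=hsv(i)
for c,k,q in blobs((H[...,0]>45)&(H[...,0]<85)&(H[...,1]>120)&(P[...,0]<.75),P,60):
    print('btn',c,k,np.median(q,0),rect(q))
E
```

```text
grip [12.5 79. ] 1000 z 73 [611.8  36.9] 25.1 4.6 0.6
grip [323.  171.5] 990 z 77 [ 567.  -184.5] 42.9 12.6 3.2
grip [611. 177.] 2065 z 76 [ 572.7 -400.7] 43.8 14.8 12.9
lid [40. 77.] 6001 53.0 [620.7  44.1] 80.0 56.8 7.8
lid [323.  160.5] 8007 45.0 [ 567.1 -184.4] 113.8 55.7 3.0
lid [587.5 166.5] 7306 45.0 [ 572.4 -400.9] 115.0 58.1 13.5
lid [ 81. 270.] 1300 55.0 [462.9  24.4] 46.2 13.4 21.2
[ 0.5421643  -0.18541944  0.18633991] [-3.14010898e+00  2.26756604e-03  4.93080587e-02] 46.55 0.0026945051193063667
btn [317.   20.5] 1629 [ 0.67993362 -0.17465338  0.02171597] (array([ 677.9, -174.6]), 38.6, 28.4, -86.9)
```

```bash
python3 - <<'E'
from h import *
plan((.683,-.1745,.10,2.8),(.683,-.1745,.045,2.8))
E
```

```text
[0.1411, -0.004, 0.0866, 0.0005]
-> (0.683, -0.1745, 0.1, 2.8)
[-0.0, -0.0, 0.055, -0.0]
-> (0.683, -0.1745, 0.045, 2.8)
```

{"name": "arm_command", "arguments": {"series": [[[0.02, 0, 0, 0], [0.055, -0.001, 0, 0], [0.09, -0.002, 0.01, 0], [0.125, -0.004, 0.03, 0], [0.1411, -0.004, 0.06, 0]]]}}

```text
time_s: 47.02
position: [0.6884, -0.175, 0.1302]
tcp_rot: [3.138, -0.007, 0.05]
force: [0.6, 0.7, 0.3]
opening: -0.001
grip_force: 0.0
```

{"name": "arm_command", "arguments": {"series": [[[0, 0, 0.02, 0], [0, 0, 0.04, 0], [0, 0, 0.06, 0], [0, 0, 0.075, 0], [0, 0, 0.08, 0]]]}}

```text
time_s: 47.43
position: [0.6814, -0.174, 0.044]
tcp_rot: [-3.139, 0.005, 0.049]
force: [-0.5, 0.3, -0.6]
opening: -0.006
grip_force: 0.0
```

{"name": "arm_command", "arguments": {"series": [[[0, 0, 0.001, 0], [0, 0, 0.003, 0], [0, 0, 0.005, 0], [0, 0, 0.007, 0], [0, 0, 0.009, 0]]]}}

```text
time_s: 47.85
position: [0.6842, -0.1752, 0.0402]
tcp_rot: [3.14, -0.002, 0.049]
force: [-0.1, -0.1, 1.7]
opening: -0.003
grip_force: 0.9
```

{"name": "arm_command", "arguments": {"series": [[[0, 0, 0.001, 0], [0, 0, 0.002, 0], [0, 0, 0.003, 0], [0, 0, 0.004, 0], [0, 0, 0.004, 0]]]}}

```text
time_s: 48.27
position: [0.6841, -0.1752, 0.0357]
tcp_rot: [3.141, -0.002, 0.049]
force: [2.0, -0.4, 5.0]
opening: -0.0
grip_force: 2.2
```

{"name": "arm_command", "arguments": {"series": [[[0, 0, 0.001, 0], [0, 0, 0.002, 0], [0, 0, 0.002, 0], [0, 0, 0.002, 0], [0, 0, 0.002, 0]]]}}

```text
time_s: 48.68
position: [0.6842, -0.1753, 0.0349]
tcp_rot: [3.141, -0.001, 0.049]
force: [-2.2, 1.1, 11.7]
opening: -0.001
grip_force: 5.6
```

Bottomed out: 11.7 N, with 5 N at full travel. Rise clear and make a final check.

{"name": "arm_command", "arguments": {"series": [[[0, 0, -0.02, 0], [0, 0, -0.06, 0], [0, 0, -0.1, 0], [0, 0, -0.14, 0], [0, 0, -0.17, 0]]]}}

```text
time_s: 49.1
position: [0.6833, -0.1748, 0.2056]
tcp_rot: [3.141, -0.001, 0.049]
force: [0.4, -0.6, 0.3]
opening: -0.0
grip_force: 0.0
```

{"name": "arm_command", "arguments": {"series": [[[-0.03, -0.03, -0.03, 0.05], [-0.06, -0.06, -0.06, 0.1], [-0.09, -0.09, -0.09, 0.1], [-0.12, -0.12, -0.11, 0.1], [-0.14, -0.13, -0.11, 0.1]]]}}

```text
time_s: 49.52
position: [0.5472, -0.0584, 0.3097]
tcp_rot: [-3.141, -0.001, -0.051]
force: [0.0, 0.3, 0.7]
opening: 0.001
grip_force: 0.0
```

{"name": "arm_command", "arguments": {"series": [[[0, 0, 0, 0], [0, 0, 0, 0], [0, 0, 0, 0], [0, 0, 0, 0], [0, 0, 0, 0]]]}}

```text
time_s: 49.93
position: [0.5484, -0.0601, 0.3071]
tcp_rot: [-3.141, 0.003, -0.052]
force: [-0.1, -0.6, -0.7]
opening: 0.001
grip_force: 0.0
```

```bash
python3 fm.py; python3 cm.py; python3 - <<'E'
from h import *
i,P,c,T,f=cam('side');save('sf',i)
E
```

```text
wrist wall-1 445 [ 51.1 -66.9  37.8] [47.4 54.8]
wrist wall1 342 [51.3 73.2 37.7] [47.3 54.6]
wrist farwall 1447 [148.9  -1.9  37.8] [145.2 152.6]
wrist grey 106 [  16.5 -143.6   29.7] [ 8.  24.9]
wrist red 112 [  51.3 -143.7   29.6] [43.  59.6]
wrist block 648 [47.1 -0.6 79.4] [40.  54.1]
knob 335 (array([-59.4, -59.2]), 45.2, 12.3, 14.5)
knob 333 (array([-59.5,  60.3]), 45.3, 12.4, 12.7)
top wall1 30 [50.8 60.4 37.7] [45.7 59.4]
top farwall 123 [152.2   7.6  38.2] [145.  433.8]
top block 54 [45.   6.8 80.3] [37.8 51.9]
knob 40 (array([-61.1,  63.6]), 45.9, 11.4, 13.2)
[ 0.5484934  -0.06003464  0.30745978] [-0.754018   -0.14211359  0.56800307] -0.0005003299713988381 50.0333
placed 2912 53.0 [ 99.3 -61. ] 80.2 56.8 0.1
placed 5238 53.0 [100.4  29.8] 118.7 80.3 89.5
```

View pics/sf.png

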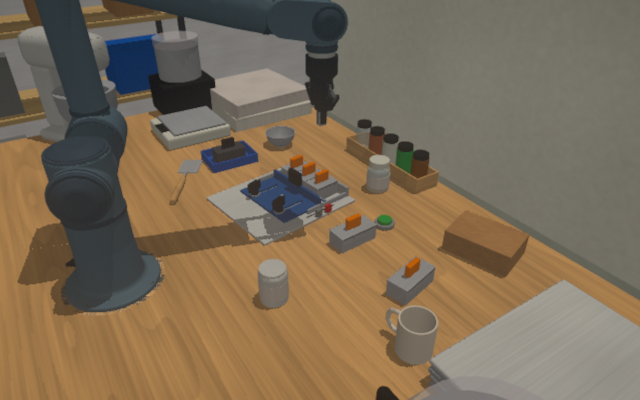

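The side view shows the three short moulds in the carrier at about (308,168) and the dark mould in the tray at (229,153). The long moulds at (353,231) and (411,279) are at their start places, and the arm is clear.

```bash
python3 -c "
from plant import workorder
print(workorder.hand_in())"
```

```text
the job is handed in; nothing more can be done
None
```

The changeover is done and handed in, all steps in the order asked; one slip: while carrying the first short mould I brushed a long mould about 2 cm aside, and I set it back within about 1 mm of its start before pressing the ready button.

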